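# Set up the microscope camera's display and take a picture

### The job

Tilt the microscope camera console's folded-down display up until it stands at about 60 degrees to the console's top, where its stiff hinge will hold it. Then switch the camera on with the round key and, after that, take the picture with the square key, pressing each right down and letting it come back up. Do not press the long bar key, and leave the culture flask, the tip box and the bottle where they are.

Things in the scene. Friction and masses are not known exactly. Their poses are not given: they have to be found in the camera images.
- console: White camera console fixed to the bench: slab 260 (x) x 240 (y) x 42 mm high. Origin: centre of its underside; x points from the front edge (keys, nearest the robot) to the back (hinge), z up. The keys stand in a row 92 mm in front of the origin, at y = -70, 0, +70 mm, in varying order. Two blocks at the back, up to z = 92 mm, carry the display's hinge.
- display (a joint): Opening angle of the display, rad: 0 = folded level above the console's top, grows as the free front edge rises; 1.05 = 60 degrees, 1.57 = upright, stop at 2.0. Stiff hinge: it stays where it is left, and takes 4 to 8 N at the free edge to raise. It starts slightly raised.
- display_hinge (a point): Middle of the hinge axis, 115 mm behind the console's origin, 85 mm above the bench; axes turn with the display: y along the hinge, x away from the free edge, z out of its outer side. The display is a grey plate 220 mm wide (y), 14 mm thick (7 mm each side of the axis), 8 to 158 mm from the axis; the dark screen is underneath.
- display_lip (a point): Middle of the free end of the lip on the display's front edge, 176 mm from the hinge axis; axes as display_hinge. The lip is a tab 80 mm wide (y), 8 mm thick, 18 mm out of the plate's edge. Below it is free space down to the console's top.
- round_key (a joint): Travel of the round key in m: 0 = up, 0.006 = right down; it springs back; about 5 N right down.
- round_key_top (a point): Centre of the round key's top face; z up. Grey round key, 28 mm diameter; its top is 57 mm above the bench when up (15 mm above the console's top).
- square_key (a joint): Travel of the square key in m: 0 = up, 0.006 = right down; it springs back; about 5 N right down.
- square_key_top (a point): Centre of the square key's top face; z up. Grey key, 24 x 24 mm; same height as the round key.
- bar_key (a joint): Travel of the long bar key in m: 0 = up, 0.006 = right down. Not to be pressed.
- bar_key_top (a point): Centre of the bar key's top face; z up. Grey key, 13 x 40 mm, long across the console (y); same height as the round key.
- flask: Bystander: clear culture flask lying flat beside the console, body 110 x 75 x 30 mm, with an orange cap to 90 mm along its +x. Origin: centre of the body's underside. About 0.12 kg.
- tipbox: Bystander: grey pipette-tip box with a clear cover beside the console, 117 x 82 x 62 mm. Origin: centre of its underside.
- bottle: Bystander: glass jar 60 mm in diameter, 115 mm high, behind and beside the console. Origin: centre of its underside.

How it is judged:
By the outcome, as a careful person would: the job done as asked, in the order asked, and still so for the second after the job is handed in, with the robot touching nothing.
It also fails if it takes over 45 s, if anything falls off the work surface, if the arm or the gripper's body presses on something with over 40 N, if the wrist force passes 120 N, or if a joint passes its speed limit or range.

### The arm

A 6-joint arm with a two-finger parallel gripper is mounted at the origin on the work surface. World frame = base frame: x ahead of the robot, y to its left, z up, the work surface at z = 0. Lengths are in mm, angles in rad, forces in N, time in s.
With the tool pointing down it reaches from about 400 to 925 mm from the base axis. Payload 12.5 kg.
Tool frame: the origin (TCP) lies midway between the tips of the shut fingers; the grasp point (between the pads) lies 19 mm behind it; z points along the fingers, y is the line along which they close (so a half turn about z gives the same grasp; the last joint's range is limited). The gripper opens to 95 mm and grips with 3 to 60 N. Pads are 20 mm wide; open, the fingers measure 119 mm over their backs; the gripper's body (75 mm by 180 mm) begins 59 mm behind the grasp point.
Start: joints at [1.091, 0.491, 1.559, -0, 1.092, -0.106], TCP at [228.209, 581.869, 177.261] pointing down, gripper open.
Joint ranges: [-3.1, 3.1], [-0.84, 2.19], [0.05, 2.79], [-1.13, 4.28], [0.06, 2.93], [-2.69, 2.69]. Speed limits (rad/s): [2.22, 2.22, 2.79, 3.14, 3.14, 3.14].

### API

Orientations are given as [roll, pitch, yaw] about the fixed x, y, z axes, in that order (R = Rz(yaw) Ry(pitch) Rx(roll)).
In Python, from cell import readout, eyes, env gives the robot as it stands.
- The arm moves only by the tool move_arm, never from a script. Its argument "plan" is a list of rows, each a list of 3 entries, a list of its own where there are three numbers: the turn, a rotation vector about the tool's x, y, z in degrees, then the shift along the tool's x, y, z in m, then the gripper command: -1 is shut, 1 is fully open, values between are in proportion. In form: [[[ax, ay, az], [x, y, z], jaw], ...]. A call has 1 to 5 rows; each row is the pose to reach, as a shift and turn from the pose commanded when the call began, along the tool's axes at that moment; what a row does not reach only later rows make up. A row lasts 1/8 s, in which the tool goes at most 62.5 mm and 10.7 degrees, less where a joint would pass 70% of its speed; a pose out of reach is approached as far as the arm can. A call with a gripper value outside its range is refused whole. The fingers move at their own pace and stop on an object; the grip force is fixed at half the most. Time passes only in rows, so rows that repeat a pose let the fingers close. It gives the time, the measured TCP pose, the force, the opening and the grip force at its end, in the units of the state.
- readout.state(): the state, without advancing time (a new reading comes with each control period).
- eyes.read_camera(name): name is "scene" or "top" or "wrist"; returns a dict with "img" (384x512x3 uint8, red, green, blue), "K" (3x3 intrinsics, pixels), "extrinsics" (4x4, takes a point from camera to world coordinates). Camera axes: x right, y up, looking along -z (the intrinsics and any distortion apply to the point x, -y, -z); pixel columns grow to the right and rows downward; lengths in mm; the calibration is good to about 2 mm. A picture is of the moment at which its call begins. There is no depth.
- env.job_done(): hands the job in; it is judged then, once.
Trained networks look in a picture, given as the dict that the camera call returned (one of the last four; its "shot" number tells which), for a name from the list of things; names that differ only in an ending like _2 or _b are one class to them, and where a whole thing is asked for, a point or a joint stands for the part that bears it (a point fixed in the world has none). Each returns a list of dicts, best first, with "score" (0 to 1); they miss things now and then, are a little off and sometimes report something else, mostly with a low value. They report only what shows in the picture. A call takes as long as a camera call.
- eyes.cut_out(picture, name): "mask" (384x512 bool, what is visible of it) and "uv" ([column, row] in pixels, amid what is visible of it).
The state is a dict: "t": time; "joints": joint angles; "qvel": joint speeds; "tau": joint torques, N m; "eef_pos": TCP position; "tcp_rot": TCP orientation; "ft_force": force on the tool from outside, world axes, zero at the start; "moment": the same for the moment, N m; "opening": opening from 0.0 (shut) to 1.0 (fully open); "grip_force": force on a finger pad.
Only numpy, scipy, OpenCV 4.12 (cv2) and the standard library are available. Lean on these libraries where they do the work, as an engineer would, in place of code of your own. Each camera call takes 0.05 s, during which the arm holds its last target. There are 200 camera calls.

## Working session

There is one attempt and no reset: what is moved stays moved. The work goes in short steps, Python scripts to look and compute and a tool call to move; the robot and the scene stay as the last step left them, time stands still between calls to the robot, and variables do not carry over. Pictures are saved under pics/ and viewed, at most 10 in all, crops included, and the job is handed in when it is done.

Besides the shell and the picture viewer there is one more tool, called after "Call:" as name(argument=value, ...) on one line, values as JSON. move_arm: Moves the arm, as the interface text tells. Its arguments: {"type":"object","properties":{"plan":{"type":"array","items":{"type":"array"}}},"required":["plan"]}

```bash
mkdir -p pics; cat > h.py <<'E'
import numpy as np, cv2
from cell import readout, eyes, env
def ray(p,uv):
    K=np.array(p["K"]);E=np.array(p["extrinsics"])
    d=np.linalg.inv(K)@[uv[0],uv[1],1.]; d=E[:3,:3]@(d*[1,-1,-1]); return E[:3,3],d
def atz(p,uv,z):
    o,d=ray(p,uv); return o+d*(z-o[2])/d[2]
def proj(p,X):
    K=np.array(p["K"]);E=np.array(p["extrinsics"])
    c=(np.linalg.inv(E)@[*X,1])[:3]*[1,-1,-1]; q=K@c; return q[:2]/q[2]
def save(p,n): cv2.imwrite(n,np.ascontiguousarray(p["img"][:,:,::-1]))
E
python3 - <<'E'
from h import *
ims=[]
for c in ("scene","top"):
    p=eyes.read_camera(c); ims.append(p["img"])
    print(c,p.keys(),np.round(np.array(p["extrinsics"]),2).tolist())
    for n,z in (("console",42),("round_key_top",57),("square_key_top",57),("bar_key_top",57),("display_lip",90),("flask",15),("tipbox",31),("bottle",60)):
        for r in eyes.cut_out(p,n)[:2]:
            print(n,round(r["score"],2),np.round(r["uv"]),np.round(atz(p,r["uv"],z)),r["mask"].sum())
    save(p,f"pics/{c}.png")
print(readout.state())
E
```

```text
scene dict_keys(['img', 'K', 'extrinsics', 'shot']) [[-0.8, -0.52, 0.31, 931.45], [0.61, -0.67, 0.43, 493.3], [-0.01, 0.53, 0.85, 989.99], [0.0, 0.0, 0.0, 1.0]]
console 0.77 [219. 166.] [ 622. -132.   42.] 5695
round_key_top 0.5 [248. 150.] [ 514. -117.   57.] 32
square_key_top 0.42 [238. 138.] [ 510. -178.   57.] 45
bar_key_top 0.59 [259. 169.] [534. -35.  57.] 50
display_lip 0.65 [214. 160.] [ 636. -127.   90.] 3332
flask 0.57 [215. 120.] [ 510. -327.   15.] 555
tipbox 0.85 [274. 211.] [579. 100.  31.] 1363
bottle 0.64 [211. 227.] [764.  42.  60.] 643
top dict_keys(['img', 'K', 'extrinsics', 'shot']) [[0.01, 1.0, -0.08, 539.36], [-1.0, 0.01, -0.01, 36.44], [-0.01, 0.08, 1.0, 1050.0], [0.0, 0.0, 0.0, 1.0]]
console 0.9 [325. 200.] [ 613. -137.   42.] 8492
round_key_top 0.71 [251. 141.] [769.  61.  57.] 551
round_key_top 0.35 [235. 209.] [586. 102.  57.] 1376
square_key_top 0.51 [339. 245.] [ 496. -172.   57.] 74
bar_key_top 0.65 [289. 229.] [535. -41.  57.] 76
display_lip 0.9 [330. 189.] [ 639. -141.   90.] 5510
flask 0.59 [396. 239.] [ 512. -335.   15.] 1460
tipbox 0.69 [234. 208.] [590. 107.  31.] 1375
bottle 0.75 [253. 140.] [770.  57.  60.] 541
bottle 0.54 [289. 232.] [528. -40.  60.] 54
{'t': 0.9, 'joints': array([ 1.09138644e+00,  4.90880182e-01,  1.55895365e+00, -2.11361208e-05,
        1.09169161e+00, -1.05615448e-01]), 'qvel': array([-4.57143645e-04,  1.15011269e-04, -3.99834966e-04,  5.04862725e-05,
        4.59275157e-04, -1.59507028e-03]), 'tau': array([ 2.92801291e-03, -6.12446809e+01, -2.58423740e+01,  6.94058184e-02,
        4.45584522e-02, -1.12241378e-05]), 'eef_pos': array([228.20979774, 581.84062418, 177.25475572]), 'tcp_rot': array([3.14152780e+00, 2.57374805e-05, 2.76780796e+00]), 'ft_force': array([-0.05638134, -0.62892572, -0.34794616]), 'moment': array([0.0237241 , 0.01498333, 0.02555239]), 'grip_force': 0.0, 'opening': 0.9991577904255374}
```

```bash
python3 - <<'E'
import cv2,numpy as np
a=cv2.imread("pics/top.png")[100:290,200:450]; b=cv2.imread("pics/scene.png")[80:260,150:320]
cv2.imwrite("pics/topc.png",cv2.resize(a,None,fx=3.1,fy=3.1,interpolation=cv2.INTER_CUBIC))
cv2.imwrite("pics/scenec.png",cv2.resize(b,None,fx=3.3,fy=3.3,interpolation=cv2.INTER_CUBIC))
E
```

```text
(no output)
```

View pics/topc.png

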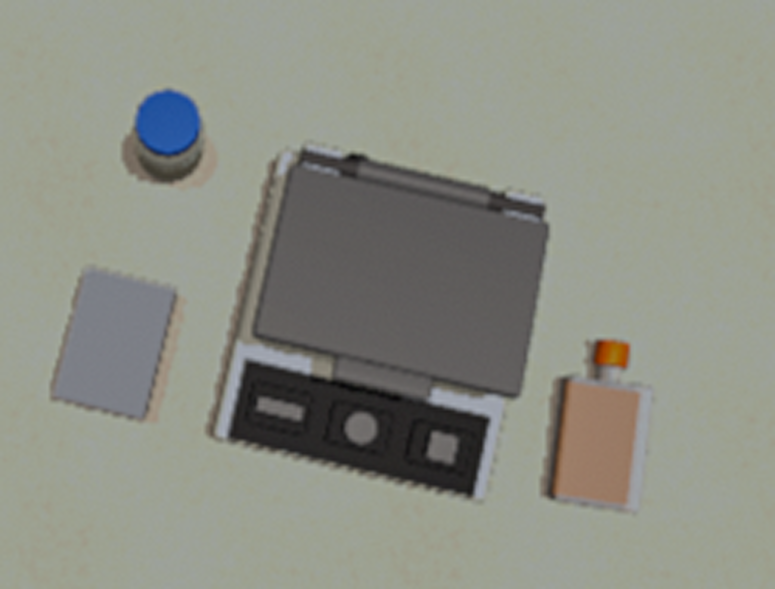

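View pics/scenec.png

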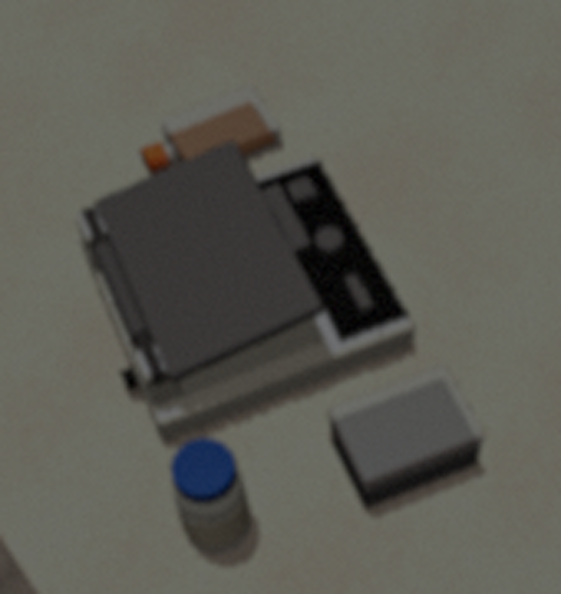

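The top view shows the display folded, with the lip at crop (381,381). In order of decreasing y, the keys are bar (279,408), round (361,429) and square (442,447). The flask is to the right, and the tip box and bottle to the left, all clear of the console. The scene view agrees.

```bash
cat >> h.py <<'E'
from scipy.spatial.transform import Rotation as R
def rel(p1,R1,p0,R0):
    return np.round((R0.inv()*R1).as_rotvec(degrees=True),1), np.round(R0.inv().apply(np.array(p1)-p0)/1000,4)
def tool(yaw,phi):  # yaw of console deg, phi: tool z below console x, deg
    return R.from_euler('z',yaw,degrees=True)*R.from_euler('xyz',[180,0,180],degrees=True)*R.from_euler('y',-(90-phi),degrees=True)
E
python3 - <<'E'
from h import *
p=eyes.read_camera("top")
f=lambda u,v:(u/3.1+200,v/3.1+100)
k=[atz(p,f(*c),57) for c in((279,408),(361,429),(442,447))]; print(np.round(k))
d=k[0]-k[2]; yaw=np.degrees(np.arctan2(-d[0],d[1])); print("yaw",yaw,np.linalg.norm(d))
print("front corners",np.round([atz(p,f(215,437),42),atz(p,f(487,497),42)]))
x=np.array([np.cos(np.radians(yaw)),np.sin(np.radians(yaw)),0])
o=k[1]+92*x; print("origin",o)
for a in np.arange(0,.35,.05):
    l=o+x*(115-176*np.cos(a)); l[2]=85+176*np.sin(a); print(a,proj(p,l),(proj(p,l)-[200,100])*3.1)
s=readout.state(); R0=R.from_euler('xyz',s["tcp_rot"]); print(R0.as_matrix().round(2),s['eef_pos'])
R1=tool(yaw,90); print(R1.as_matrix().round(2))
print(rel(k[1]+[0,0,200],R1,s["eef_pos"],R0), s["t"])
E
```

```text
[[ 529.  -43.   57.]
 [ 512. -112.   57.]
 [ 498. -180.   57.]]
yaw -12.96691972431718 140.48685062255973
front corners [[ 504.   10.   42.]
 [ 455. -221.   42.]]
origin [ 601.6438569  -132.61600094   57.        ]
0.0 [320.78048512 226.77617483] [374.41950386 393.00614197]
0.05 [321.36245841 226.68516315] [376.22362107 392.72400576]
0.1 [321.99225337 226.42070882] [378.17598544 391.90419736]
0.15000000000000002 [322.66947077 225.97870414] [380.27535938 390.53398285]
0.2 [323.39352118 225.3554466 ] [382.51991565 388.60188446]
0.25 [324.16361074 224.54770015] [384.9071933  386.09787045]
0.30000000000000004 [324.97872745 223.55275874] [387.4340551  383.01355208]
[[-0.93  0.37  0.  ]
 [ 0.37  0.93  0.  ]
 [-0.    0.   -1.  ]] [228.20122439 581.87086926 177.27122219]
[[-0.97  0.22  0.  ]
 [ 0.22  0.97  0.  ]
 [-0.    0.   -1.  ]]
(array([ 0. ,  0. , -8.5]), array([-0.5176, -0.5423, -0.0798])) 0.95
```

Call:
move_arm(plan=[[[0,0,-8.5],[-0.518,-0.542,-0.08],-1],[[0,0,-8.5],[-0.518,-0.542,-0.08],-1],[[0,0,-8.5],[-0.518,-0.542,-0.08],-1],[[0,0,-8.5],[-0.518,-0.542,-0.08],-1],[[0,0,-8.5],[-0.518,-0.542,-0.08],-1]])

```text
t: 1.58
eef_pos: [346.5, 292.6, 210.8]
tcp_rot: [3.141, 0.001, 2.917]
ft_force: [1.0, 1.0, -0.1]
opening: 0.53
grip_force: 0.0
```

```bash
cat >> h.py <<'E'
YAW=-13.; RK=np.array([512.,-112.,57.]); O=RK+92*np.array([np.cos(np.radians(YAW)),np.sin(np.radians(YAW)),0]); O[2]=0
def cw(x,y,z): return O+R.from_euler('z',YAW,degrees=True).apply([x,y,z])
def to(x,y,z,phi,base=None):
    s=readout.state(); p0,R0=(s["eef_pos"],R.from_euler('xyz',s["tcp_rot"])) if base is None else (cw(*base[:3]),tool(YAW,base[3]))
    print(*rel(cw(x,y,z),tool(YAW,phi),p0,R0), "t",s["t"],np.round(s["joints"],2),np.round(s["eef_pos"]))
E
python3 -c "
from h import *
to(-92,0,257,90); to(-180,0,200,35)"
```

```text
[0.  0.  0.1] [-0.2516 -0.3574 -0.0462] t 1.575 [ 0.56  0.21  1.91 -0.    1.02 -0.79] [347. 293. 211.]
[  0.1 -55.    0.1] [-0.1636 -0.3573  0.0107] t 1.575 [ 0.56  0.21  1.91 -0.    1.02 -0.79] [347. 293. 211.]
```

Call:
move_arm(plan=[[[0,0,0],[-0.25,-0.357,-0.046],-1],[[0,0,0],[-0.25,-0.357,-0.046],-1],[[0,0,0],[-0.25,-0.357,-0.046],-1],[[0,0,0],[-0.25,-0.357,-0.046],-1],[[0,0,0],[-0.25,-0.357,-0.046],-1]])

```text
t: 2.2
eef_pos: [463.4, 4.3, 243.7]
tcp_rot: [3.141, 0.001, 2.916]
ft_force: [0.1, -0.1, 0.2]
opening: 0.024
grip_force: 0.0
```

```bash
python3 -c "
from h import *
to(-138,0,180,35)
p=eyes.read_camera('wrist');save(p,'pics/w1.png')
for n in ('round_key_top','square_key_top','bar_key_top','display_lip'):
    for r in eyes.cut_out(p,n)[:2]: print(n,round(r['score'],2),np.round(r['uv']),np.round(atz(p,r['uv'],57)),r['mask'].sum())
"
```

```text
[  0.  -55.    0.1] [-0.0273 -0.1024  0.0637] t 2.2 [-0.13  0.19  1.84  0.    1.11 -1.48] [463.   4. 244.]
round_key_top 0.66 [181. 226.] [ 516. -113.   57.] 317
bar_key_top 0.58 [230. 224.] [529. -43.  57.] 226
display_lip 0.91 [130. 306.] [ 624. -226.   57.] 1930
```

View pics/w1.png

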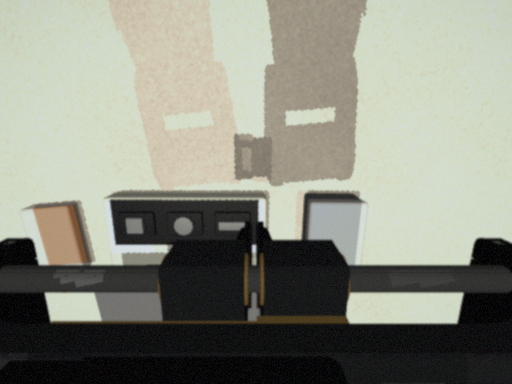

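The wrist view shows the square key at (134,226), round at (182,226) and bar at (230,226). This agrees with the top view to within 4 mm.

Call:
move_arm(plan=[[[0,-10.5,0],[-0.006,-0.03,0.01],-1],[[0,-21,0],[-0.012,-0.06,0.02],-1],[[0,-31.5,0],[-0.018,-0.102,0.03],-1],[[0,-42,0],[-0.027,-0.103,0.045],-1],[[0,-52.5,0],[-0.027,-0.103,0.064],-1]])

```text
t: 3.08
eef_pos: [476.2, -73.3, 217.7]
tcp_rot: [3.096, 0.654, 2.92]
ft_force: [0.5, -0.3, 0.3]
opening: 0.004
grip_force: 0.0
```

```bash
sed -i 's/512.,-112.,57/514.,-113.,57/' h.py; python3 -c "
from h import *
to(-138,0,129,35);to(-40,0,60,35)
p=eyes.read_camera('top');save(p,'pics/t2.png')"
```

```text
[  2.8 -17.5  -0.2] [ 0.0543 -0.0334  0.0686] t 3.075 [-0.38  0.04  2.31  0.78  0.21 -2.47] [476. -73. 218.]
[  2.8 -17.5  -0.2] [ 0.0184 -0.0392  0.1829] t 3.075 [-0.38  0.04  2.31  0.78  0.21 -2.47] [476. -73. 218.]
```

The wrist is close to its singularity at this tilt. A steeper tool at 60° below horizontal still fits under the lip and stays clear of the singularity, so I'll use that.

```bash
python3 -c "
from h import *
to(-110,0,160,60)
"
```

```text
[2.8 7.6 0.4] [ 0.0126 -0.0336  0.0612] t 3.125 [-0.38  0.04  2.31  0.8   0.2  -2.48] [476. -73. 217.]
```

Call:
move_arm(plan=[[[2.8,7.6,0.4],[0.006,-0.017,0.02],-1],[[2.8,7.6,0.4],[0.013,-0.034,0.03],-1],[[2.8,7.6,0.4],[0.013,-0.034,0.06],-1],[[2.8,7.6,0.4],[0.013,-0.034,0.061],-1]])

```text
t: 3.62
eef_pos: [496.7, -109.2, 158.9]
tcp_rot: [3.141, 0.515, 2.916]
ft_force: [-0.0, 0.7, 0.3]
opening: 0.002
grip_force: 0.0
```

```bash
python3 -c "
from h import *
to(-110,0,160,60);to(-74,0,90,60);to(-60,0,82,60)
"
```

```text
[ 0.1 -0.5  0.1] [-0.0003  0.0002 -0.0011] t 3.625 [-0.4   0.21  2.24  0.44  0.21 -2.15] [ 497. -109.  159.]
[ 0.1 -0.5  0.1] [0.0029 0.     0.0775] t 3.625 [-0.4   0.21  2.24  0.44  0.21 -2.15] [ 497. -109.  159.]
[ 0.1 -0.5  0.1] [-0.0054  0.      0.0914] t 3.625 [-0.4   0.21  2.24  0.44  0.21 -2.15] [ 497. -109.  159.]
```

Call:
move_arm(plan=[[[0,0,0],[0.003,0,0.04],-1],[[0,0,0],[0.003,0,0.078],-1],[[0,0,0],[0.003,0,0.078],-1],[[0,0,0],[-0.005,0,0.091],-1],[[0,0,0],[-0.005,0,0.091],-1]])

```text
t: 4.25
eef_pos: [549.4, -120.3, 92.6]
tcp_rot: [-3.135, 0.508, 2.919]
ft_force: [0.5, 0.1, 0.6]
opening: 0.004
grip_force: 0.0
```

```bash
python3 -c "
from h import *
H=np.array([115,85.])
def T(th,s=16):
    u=np.array([-np.cos(th),np.sin(th)]);n=np.array([np.sin(th),np.cos(th)]);f=np.radians(60)
    return H+176*u-4*n-10*np.array([np.sin(f),np.cos(f)])+s*np.array([np.cos(f),-np.sin(f)])
for th in (.15,.3,.45,.6,.75,.9,1.05): x,z=T(th); print(th,T(th).round()); to(x,0,z,60)
p=eyes.read_camera('scene');im=p['img'][80:260,150:350];cv2.imwrite('pics/s3.png',cv2.resize(im[:,:,::-1],None,fx=3.2,fy=3.2,interpolation=2))
"
```

```text
0.15 [-60.  88.]
[-0.3 -0.9  0.2] [ 0.0058 -0.0009  0.0014] t 4.25 [-0.37  0.4   2.19  0.99  0.08 -2.68] [ 549. -120.   93.]
0.3 [-55. 114.]
[-0.3 -0.9  0.2] [-0.0114 -0.001  -0.0186] t 4.25 [-0.37  0.4   2.19  0.99  0.08 -2.68] [ 549. -120.   93.]
0.45 [-46. 139.]
[-0.3 -0.9  0.2] [-0.0313 -0.0012 -0.0358] t 4.25 [-0.37  0.4   2.19  0.99  0.08 -2.68] [ 549. -120.   93.]
0.6 [-33. 162.]
[-0.3 -0.9  0.2] [-0.0537 -0.0014 -0.0498] t 4.25 [-0.37  0.4   2.19  0.99  0.08 -2.68] [ 549. -120.   93.]
0.75 [-17. 183.]
[-0.3 -0.9  0.2] [-0.0779 -0.0015 -0.0604] t 4.25 [-0.37  0.4   2.19  0.99  0.08 -2.68] [ 549. -120.   93.]
0.9 [  2. 202.]
[-0.3 -0.9  0.2] [-0.1034 -0.0016 -0.0672] t 4.25 [-0.37  0.4   2.19  0.99  0.08 -2.68] [ 549. -120.   93.]
1.05 [ 23. 217.]
[-0.3 -0.9  0.2] [-0.1296 -0.0017 -0.0701] t 4.25 [-0.37  0.4   2.19  0.99  0.08 -2.68] [ 549. -120.   93.]
```

View pics/s3.png

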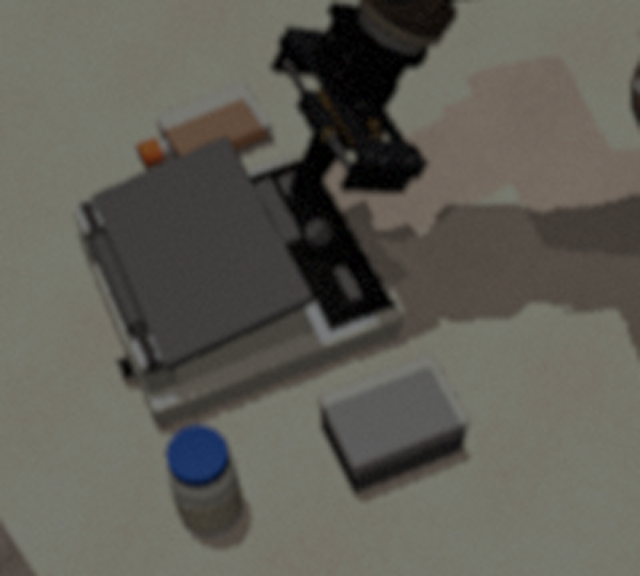

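The picture shows the fingers in front of the lip and everything undisturbed. However, the wrist is nearly singular here: q5 is 0.08 and q6 is almost at its limit. I'll fit a quick kinematic model to pick a yawed tool direction with good margins.

```bash
cat > kin.py <<'E'
from h import *
from scipy.optimize import least_squares
s=readout.state()
D=[((228.2,581.9,177.3),(1.0914,.4909,1.559,0,1.0917,-.1056)),((346.5,292.6,210.8),(.56,.21,1.91,0,1.02,-.79)),((463.4,4.3,243.7),(-.13,.19,1.84,0,1.11,-1.48)),
((476.2,-73.3,217.7),(-.38,.04,2.31,.78,.21,-2.47)),((496.7,-109.2,158.9),(-.40,.21,2.24,.44,.21,-2.15)),((549.4,-120.3,92.6),(-.37,.4,2.19,.99,.08,-2.68))]
def rot(q): return R.from_euler('ZYZYZ',[q[0],q[1]+q[2],q[3],q[4],q[5]+np.pi/2])
def fk(q,c):
    S=q[1]+q[2]; a1,l2,l3,a3,d1,L=c
    r=a1+l2*np.sin(q[1])+l3*np.sin(S)+a3*np.cos(S); z=d1+l2*np.cos(q[1])+l3*np.cos(S)-a3*np.sin(S)
    return np.array([r*np.cos(q[0]),r*np.sin(q[0]),z])+L*rot(q).apply([0,0,1])
lo=[-50,300,300,-200,100,150];hi=[250,900,900,200,700,450]
C=least_squares(lambda c:np.r_[np.concatenate([fk(q,c)-p for p,q in D]),.005*(np.array(c)-[0,500,500,0,300,280])],[0,500,500,0,300,280],bounds=(lo,hi)).x
LO=np.array([-3.1,-.84,.05,-1.13,.06,-2.69]);HI=np.array([3.1,2.19,2.79,4.28,2.93,2.69])
def ik(p,Rt,q0):
    f=lambda q:np.r_[(fk(q,C)-p)/100,(Rt.inv()*rot(q)).as_rotvec()]
    r=least_squares(f,np.clip(q0,LO+.01,HI-.01),bounds=(LO,HI)); return r.x,np.abs(r.fun).max()
def toolr(psi,phi,flip): return R.from_euler('z',psi,degrees=True)*tool(YAW,phi)*R.from_euler('z',180*flip,degrees=True)
E
python3 - <<'E'
from kin import *
print("C",C.round(), "res",[np.round(np.linalg.norm(fk(q,C)-p),1) for p,q in D],"rot",(rot(D[4][1]).inv()*R.from_euler('xyz',[3.141,.515,2.916])).as_rotvec())
res=[]
for psi in(-60,-45,-30,-15,0,15,30,45,60):
  for phi in(35,45,55):
    for fl in(0,1):
      best=None
      for q40 in(0,1.2,-.8,3.1):
       for q60 in(-1.5,1.5,0):
        q=np.array([-.3,.4,2.1,q40,.6,q60]);qs=[];ok=True
        for P in((-70,0,130),(-60,0,80),(-46,0,139),(-17,0,183),(23,0,217)):
            q,e=ik(cw(*P),toolr(psi,phi,fl),q)
            if e>.02: ok=False;break
            qs.append(q)
        if ok:
            qs=np.array(qs); m=min((qs-LO).min(),(HI-qs).min()); j=np.abs(np.diff(qs,axis=0)).max()
            if best is None or m>best[0]: best=(m,j,qs[0].round(2),qs[-1].round(2))
      if best and best[0]>.12: print(psi,phi,fl,round(best[0],2),round(best[1],2),*best[2:])
E
```

```text
Traceback (most recent call last):
  File "kin.py", line 12, in <module>
    C=least_squares(lambda c:np.r_[np.concatenate([fk(q,c)-p for p,q in D]),.005*(np.array(c)-[0,500,500,0,300,280])],[0,500,500,0,300,280],bounds=(lo,hi)).x
      ~~~~~~~~~~~~~^^^^^^^^^^^^^^^^^^^^^^^^^^^^^^^^^^^^^^^^^^^^^^^^^^^^^^^^^^^^^^^^^^^^^^^^^^^^^^^^^^^^^^^^^^^^^^^^^^^^^^^^^^^^^^^^^^^^^^^^^^^^^^^^^^^^^^^^
  File "kin.py", line 12, in <lambda>
    C=least_squares(lambda c:np.r_[np.concatenate([fk(q,c)-p for p,q in D]),.005*(np.array(c)-[0,500,500,0,300,280])],[0,500,500,0,300,280],bounds=(lo,hi)).x
                                                   ~~^^^^^
  File "kin.py", line 10, in fk
    return np.array([r*np.cos(q[0]),r*np.sin(q[0]),z])+L*rot(q).apply([0,0,1])
                                                         ~~~^^^
  File "kin.py", line 6, in rot
    def rot(q): return R.from_euler('ZYZYZ',[q[0],q[1]+q[2],q[3],q[4],q[5]+np.pi/2])
                       ~~~~~~~~~~~~^^^^^^^^^^^^^^^^^^^^^^^^^^^^^^^^^^^^^^^^^^^^^^^^^
  File "scipy/spatial/transform/_rotation.pyx", line 1413, in scipy.spatial.transform._rotation.Rotation.from_euler
ValueError: Expected axis specification to be a non-empty string of upto 3 characters, got ZYZYZ
```

```bash
sed -i "s/^def rot.*/def rot(q): return R.from_euler('ZYZ',[q[0],q[1]+q[2],q[3]])*R.from_euler('YZ',[q[4],q[5]+np.pi\/2])/" kin.py
cat > plan.py <<'E'
from kin import *
print("C",C.round(), "res",[np.round(np.linalg.norm(fk(q,C)-p),1) for p,q in D],"rot",(rot(D[4][1]).inv()*R.from_euler('xyz',[3.141,.515,2.916])).as_rotvec())
for psi in(-60,-45,-30,0,30,45,60):
  for phi in(35,45,55):
    for fl in(0,1):
      best=None
      for q40 in(0,1.2,-.8,3.1):
       for q60 in(-1.5,1.5):
        q=np.array([-.3,.4,2.1,q40,.6,q60]);qs=[];ok=True
        for P in((-70,0,130),(-60,0,80),(-46,0,139),(-17,0,183),(23,0,217)):
            q,e=ik(cw(*P),toolr(psi,phi,fl),q)
            if e>.02: ok=False;break
            qs.append(q)
        if ok:
            qs=np.array(qs); m=min((qs-LO).min(),(HI-qs).min()); j=np.abs(np.diff(qs,axis=0)).max()
            if best is None or m>best[0]: best=(m,j,qs[0].round(2),qs[-1].round(2))
      if best and best[0]>.12: print(psi,phi,fl,round(best[0],2),round(best[1],2),*best[2:])
E
time python3 plan.py
```

```text
C [-50. 632. 506. 148. 412. 439.] res [np.float64(67.4), np.float64(65.8), np.float64(64.8), np.float64(52.1), np.float64(54.0), np.float64(58.4)] rot [ 0.00380565 -0.00677256 -0.00509987]
-60 55 0 0.24 0.14 [ 0.26  0.5   1.92 -0.83  0.89  0.55] [ 0.18  0.45  1.71 -0.72  1.04  0.29]
0 35 0 0.31 0.24 [-0.2   0.75  2.48  3.17  1.05  1.57] [-0.21  0.41  2.3   3.17  0.53  1.55]
0 35 1 0.31 0.24 [-0.2   0.75  2.48  3.17  1.05 -1.57] [-0.21  0.41  2.3   3.17  0.53 -1.59]
30 35 0 0.43 0.21 [-0.86  0.67  2.28  1.85  0.89  1.8 ] [-0.71  0.46  2.12  1.67  0.77  2.26]
30 35 1 0.51 0.21 [-0.86  0.67  2.28  1.85  0.89 -1.34] [-0.71  0.46  2.12  1.67  0.77 -0.88]
30 45 1 0.55 0.29 [-0.72  0.51  2.24  1.68  0.65 -0.99] [-0.61  0.36  2.05  1.31  0.61 -0.42]
30 55 1 0.39 0.37 [-0.58  0.4   2.16  1.26  0.48 -0.42] [-0.5   0.31  1.95  0.83  0.59  0.13]
45 35 0 0.31 0.17 [-0.93  0.67  2.11  1.4   0.98  2.02] [-0.8   0.52  1.96  1.31  0.98  2.38]
45 35 1 0.68 0.17 [-0.93  0.67  2.11  1.4   0.98 -1.13] [-0.8   0.52  1.96  1.31  0.98 -0.76]
45 45 1 0.7 0.2 [-0.8   0.54  2.09  1.27  0.81 -0.85] [-0.7   0.43  1.91  1.09  0.86 -0.46]
45 55 1 0.57 0.22 [-0.66  0.44  2.05  1.01  0.69 -0.47] [-0.58  0.37  1.85  0.8   0.82 -0.1 ]
60 35 0 0.27 0.12 [-0.92  0.7   1.92  1.11  1.13  2.14] [-0.81  0.6   1.77  1.08  1.19  2.42]
60 35 1 0.87 0.12 [-0.92  0.7   1.92  1.11  1.13 -1.  ] [-0.81  0.6   1.77  1.08  1.19 -0.72]
60 45 1 0.85 0.14 [-0.82  0.59  1.94  1.    0.99 -0.81] [-0.72  0.51  1.75  0.93  1.09 -0.52]
60 55 1 0.76 0.14 [-0.69  0.5   1.93  0.84  0.88 -0.55] [-0.62  0.44  1.72  0.73  1.02 -0.28]
real	0m5.963s
user	0m6.444s
sys	0m0.067s
```

```bash
sed -i 's/^lo=.*/lo=[-400,100,100,-400,-400,50];hi=[400,1200,1200,400,900,600]/' kin.py
cat > traj.py <<'E'
from kin import *
from scipy.optimize import brentq
def box(hx,hy,z0,z1,n=13):
    g=np.stack(np.meshgrid(np.linspace(-hx,hx,n),np.linspace(-hy,hy,n),np.linspace(z0,z1,4*n)),-1).reshape(-1,3); return g
F=box(10,12,-78,0);B=box(37.5,90,-200,-78)
def pts(G,P,psi,phi): return np.array(P)+(R.from_euler('z',psi,degrees=True)*R.from_euler('xyz',[180,0,180],degrees=True)*R.from_euler('y',-(90-phi),degrees=True)).apply(G)
def polar(X): return np.hypot(115-X[:,0],X[:,2]-85),np.arctan2(X[:,2]-85,115-X[:,0])
def forced(P,psi,phi):
    X=pts(F,P,psi,phi);rho,a=polar(X);k=(rho<176); 
    if not k.any(): return -9,rho.min()
    rho,a=rho[k],a[k]; return (a+np.arcsin(np.where(rho<158,7,4)/rho)).max(),rho.min()
def tcp(th,psi,phi,y,rmin=158):
    u=np.array([-np.cos(th),0,np.sin(th)]);n=np.array([np.sin(th),0,np.cos(th)]);H=np.array([115,y,85.])
    def at(b,a): return H+a*u+b*n
    a=170.
    for _ in range(12):
        b=brentq(lambda b:max(forced(at(b,a),psi,phi)[0],-3)-th,-90,40,xtol=.2)
        e=rmin-forced(at(b,a),psi,phi)[1]; a+=e
        if abs(e)<.5: break
    return at(b,a)
def bodyclear(P,th,psi,phi):
    X=pts(B,P,psi,phi);rho,a=polar(X);k=(rho<176)&(np.abs(X[:,1])<112)
    return (rho[k]*np.sin(a[k]-th)).round().tolist()[:0] or ((rho[k]*np.sin(a[k]-th)).min() if k.any() else 999), X[:,2].min()
E
python3 - <<'E'
from traj import *
print("C",C.round(), "res",[np.round(np.linalg.norm(fk(q,C)-p),1) for p,q in D])
for psi,phi,y in((35,45,0),(35,45,-15),(35,38,0),(45,40,0)):
    print(psi,phi,y); q=np.array([-.75,.5,2.2,1.5,.7,-.9])
    for th in(0.,.2,.5,.8,1.05):
        P=tcp(th,psi,phi,y); q,e=ik(cw(*P),toolr(psi,phi,1),q)
        print(th,P.round(),"lowest finger",pts(F,P,psi,phi)[:,2].min().round(),bodyclear(P,th,psi,phi),q.round(2),round(e,3))
E
```

```text
C [-155.  698.  614.  172.  508.  519.] res [np.float64(68.9), np.float64(68.5), np.float64(64.9), np.float64(47.6), np.float64(47.0), np.float64(53.6)]
35 45 0
0.0 [-53.   0.  50.] lowest finger 43.0 (np.float64(11.483607727676544), np.float64(78.80593819801285)) [-0.89  0.68  2.11  1.5   0.74 -1.06] 0.0
0.2 [-55.   0.  90.] lowest finger 83.0 (np.float64(26.890105220215833), np.float64(119.11141266678217)) [-0.89  0.59  2.12  1.42  0.75 -0.95] 0.0
0.5 [-41.   0. 144.] lowest finger 136.0 (999, np.float64(172.1695567288582)) [-0.87  0.49  2.11  1.31  0.77 -0.78] 0.0
0.8 [-12.   0. 188.] lowest finger 181.0 (999, np.float64(216.4442149371136)) [-0.82  0.42  2.07  1.23  0.77 -0.62] 0.0
1.05 [ 18.   0. 217.] lowest finger 210.0 (999, np.float64(246.06436450282385)) [-0.78  0.39  2.02  1.18  0.78 -0.5 ] 0.0
35 45 -15
0.0 [-53. -15.  50.] lowest finger 43.0 (np.float64(15.903025110092472), np.float64(78.80593819801285)) [-0.92  0.68  2.09  1.45  0.76 -1.04] 0.0
0.2 [-55. -15.  90.] lowest finger 83.0 (np.float64(47.09226910665664), np.float64(119.11141266678217)) [-0.93  0.59  2.11  1.37
[... 1033 characters left out ...]
0.75] 0.0
45 40 0
0.0 [-54.   0.  50.] lowest finger 42.0 (np.float64(-9.056051622836778), np.float64(71.15617060766961)) [-1.    0.75  2.    1.28  0.93 -1.08] 0.0
0.2 [-55.   0.  91.] lowest finger 83.0 (np.float64(1.7907322594635098), np.float64(111.92745210593877)) [-1.    0.68  2.02  1.23  0.95 -1.01] 0.0
0.5 [-42.   0. 143.] lowest finger 136.0 (np.float64(19.175166769508518), np.float64(164.67892130606077)) [-0.98  0.58  2.01  1.18  0.97 -0.89] 0.0
0.8 [-14.   0. 189.] lowest finger 182.0 (999, np.float64(210.82924611701876)) [-0.93  0.52  1.97  1.15  0.99 -0.76] 0.0
1.05 [ 16.   0. 219.] lowest finger 211.0 (999, np.float64(240.3987594468172)) [-0.89  0.48  1.93  1.13  1.   -0.67] 0.0
```

```bash
cat >> h.py <<'E'
def to2(P,psi,phi,fl):
    s=readout.state(); R1=R.from_euler('z',psi,degrees=True)*tool(YAW,phi)*R.from_euler('z',180*fl,degrees=True)
    print(*rel(cw(*P),R1,s["eef_pos"],R.from_euler('xyz',s["tcp_rot"])),"t",round(s["t"],2),np.round(s["joints"],2),np.round(s["eef_pos"]))
E
python3 -c "
from h import *
to2((-80,0,140),0,60,0);to2((-110,0,230),0,90,0)"
```

```text
[-0.3 -0.9  0.2] [-0.0025 -0.0011 -0.053 ] t 4.3 [-0.37  0.4   2.19  0.99  0.08 -2.68] [ 549. -120.   92.]
[-0.3 29.1  0.1] [-0.02   -0.0016 -0.1462] t 4.3 [-0.37  0.4   2.19  0.99  0.08 -2.68] [ 549. -120.   92.]
```

Call:
move_arm(plan=[[[0,0,0],[0,0,-0.04],-1],[[0,0,0],[0,0,-0.08],-1],[[0,9,0],[-0.007,0,-0.11],-1],[[0,19,0],[-0.014,0,-0.13],-1],[[0,29,0],[-0.02,0,-0.146],-1]])

```text
t: 4.92
eef_pos: [496.1, -108.1, 229.5]
tcp_rot: [-3.138, 0.069, 2.914]
ft_force: [0.4, 1.2, -0.5]
opening: 0.004
grip_force: 0.0
```

```bash
python3 -c "
from h import *
to2((-110,-20,230),35,90,1)"
```

```text
[  4.9   1.8 144.9] [-0.0006 -0.0208 -0.0004] t 4.92 [-0.35  0.24  1.82  0.01  1.02 -1.69] [ 496. -108.  229.]
```

Call:
move_arm(plan=[[[0,4,10.5],[0,0,0],-1],[[0,4,21],[0,0,0],-1],[[0,4,31.5],[0,0,0],-1],[[0,4,42],[0,0,0],-1],[[0,4,52],[0,0,0],-1]])

```text
t: 5.55
eef_pos: [496.8, -107.8, 227.1]
tcp_rot: [3.115, -0.015, 2.003]
ft_force: [0.2, -1.0, 0.3]
opening: 0.004
grip_force: 0.0
```

Call:
move_arm(plan=[[[0,0,10.5],[0,0,0],-1],[[0,0,21],[0,0,0],-1],[[0,0,31.5],[0,0,0],-1],[[0,0,42],[0,0,0],-1],[[0,0,52],[0,0,0],-1]])

```text
t: 6.18
eef_pos: [496.8, -107.8, 227.1]
tcp_rot: [3.137, -0.03, 1.095]
ft_force: [0.4, -0.5, 0.0]
opening: 0.007
grip_force: 0.0
```

```bash
python3 -c "
from h import *
to2((-110,-30,180),35,90,1);to2((-110,-30,180),35,45,1)"
```

```text
[-0.4 -1.7 40.7] [-0.0317  0.0074  0.0462] t 6.17 [-0.36  0.27  1.78  0.03  1.09  0.1 ] [ 497. -108.  227.]
[-16.3  41.3  38.4] [-0.0317  0.0074  0.0462] t 6.17 [-0.36  0.27  1.78  0.03  1.09  0.1 ] [ 497. -108.  227.]
```

Turn the rest about z while tilting (total of 59°, six rows).

Call:
move_arm(plan=[[[-2.7,6.9,6.4],[-0.006,0.001,0.008],-1],[[-5.4,13.8,12.8],[-0.012,0.003,0.016],-1],[[-8.1,20.7,19.2],[-0.018,0.005,0.025],-1],[[-10.8,27.6,25.6],[-0.025,0.006,0.035],-1],[[-13.6,34.4,32],[-0.032,0.007,0.046],-1]])

```text
t: 6.8
eef_pos: [489.6, -138.3, 180.1]
tcp_rot: [3.092, -0.666, 0.531]
ft_force: [0.2, -0.2, -0.0]
opening: 0.011
grip_force: 0.0
```

```bash
python3 -c "
from h import *
to2((-100,-24,125),35,45,1);to2((-54,8,68),35,45,1)"
```

```text
[-2.7  6.7  6.5] [-0.0249 -0.0001  0.0505] t 6.8 [-0.78  0.26  2.18  1.03  0.75 -0.52] [ 490. -138.  180.]
[-2.7  6.7  6.5] [-0.0165  0.0044  0.1299] t 6.8 [-0.78  0.26  2.18  1.03  0.75 -0.52] [ 490. -138.  180.]
```

Call:
move_arm(plan=[[[-2.7,6.7,6.5],[-0.02,0,0.025],-1],[[-2.7,6.7,6.5],[-0.025,0,0.05],-1],[[-2.7,6.7,6.5],[-0.022,0.001,0.08],-1],[[-2.7,6.7,6.5],[-0.019,0.003,0.105],-1],[[-2.7,6.7,6.5],[-0.017,0.004,0.13],-1]])

```text
t: 7.42
eef_pos: [552.9, -112.3, 66.9]
tcp_rot: [-3.14, -0.783, 0.388]
ft_force: [0.8, 0.1, 0.0]
opening: 0.004
grip_force: 0.0
```

```bash
python3 - <<'E'
from traj import *
to2((-54,8,68),35,45,1)
s=readout.state()
for th in(.1,.25,.4,.55,.7,.85,1.0,1.05,1.1):
    P=tcp(th,35,45,8); d=rel(cw(*P),toolr(35,45,1),s["eef_pos"],R.from_euler('xyz',s["tcp_rot"])); print(th,P.round(),*d)
p=eyes.read_camera('scene');im=p['img'][80:260,150:350];cv2.imwrite('pics/s4.png',cv2.resize(im[:,:,::-1],None,fx=3.2,fy=3.2,interpolation=2))
print(s['ft_force'])
E
```

```text
[-0.3  0.1  0.2] [ 0.0003  0.0013 -0.0012] t 7.42 [-0.67  0.57  2.27  1.76  0.68 -1.14] [ 553. -112.   67.]
0.1 [-56.   8.  71.] [-0.3  0.1  0.2] [ 0.0015  0.0004 -0.0042]
0.25 [-54.   8. 100.] [-0.3  0.1  0.2] [ 0.0229  0.0012 -0.0241]
0.4 [-48.   8. 127.] [-0.3  0.1  0.2] [ 0.0457  0.0048 -0.0396]
0.55 [-37.   8. 152.] [-0.3  0.1  0.2] [ 0.0692  0.0109 -0.0511]
0.7 [-23.   8. 174.] [-0.3  0.1  0.2] [ 0.093   0.019  -0.0586]
0.85 [ -6.   8. 195.] [-0.3  0.1  0.2] [ 0.1173  0.0287 -0.0636]
1.0 [ 11.   8. 212.] [-0.3  0.1  0.2] [ 0.14    0.0389 -0.0659]
1.05 [ 18.   8. 217.] [-0.3  0.1  0.2] [ 0.1473  0.0426 -0.0659]
1.1 [ 24.   8. 222.] [-0.3  0.1  0.2] [ 0.1546  0.0464 -0.0655]
[0.75599188 0.09777888 0.00252347]
```

View pics/s4.png

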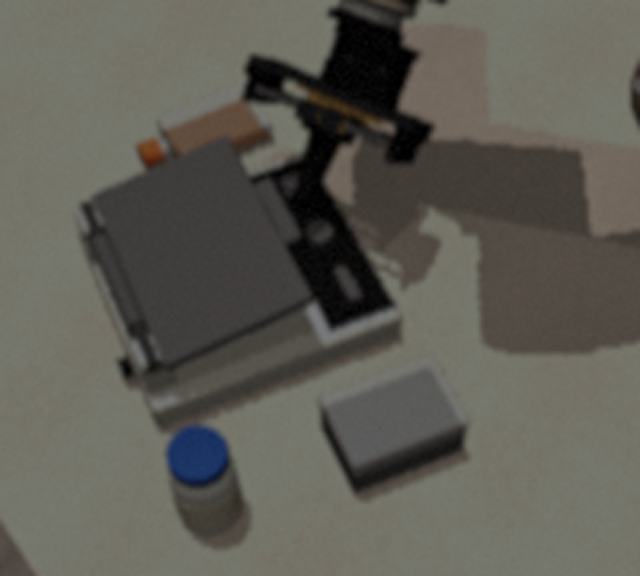

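The fingers now pass under the lip, around (295,200), with no contact force. Now raise it along the arc.

Call:
move_arm(plan=[[[0,0,0],[0.012,0.001,-0.014],-1],[[0,0,0],[0.023,0.001,-0.024],-1],[[0,0,0],[0.034,0.003,-0.032],-1],[[0,0,0],[0.046,0.005,-0.04],-1],[[0,0,0],[0.057,0.008,-0.046],-1]])

```text
t: 8.1
eef_pos: [562.4, -117.2, 141.0]
tcp_rot: [-3.14, -0.782, 0.388]
ft_force: [-0.0, 1.1, 0.1]
opening: 0.005
grip_force: 0.0
```

```bash
cat > nxt.py <<'E'
from traj import *
import sys
s=readout.state()
for th in map(float,sys.argv[1:]):
    P=tcp(th,35,45,8); d=rel(cw(*P),toolr(35,45,1),s["eef_pos"],R.from_euler('xyz',s["tcp_rot"])); print(th,*d)
print(np.round(s['joints'],2),s['ft_force'].round(1))
E
python3 nxt.py .48 .55 .65 .75 .85 .95
```

```text
0.48 [-0.2  0.2  0.2] [ 0.0006 -0.0004  0.0016]
0.55 [-0.2  0.2  0.2] [ 0.0119  0.0028 -0.0034]
0.65 [-0.2  0.2  0.2] [ 0.0278  0.008  -0.0089]
0.75 [-0.2  0.2  0.2] [ 0.0439  0.0142 -0.0127]
0.85 [-0.2  0.2  0.2] [ 0.0601  0.0206 -0.0159]
0.95 [-0.2  0.2  0.2] [ 0.0753  0.0273 -0.0179]
[-0.67  0.41  2.19  1.46  0.67 -0.76] [-0.   1.1  0.1]
```

```bash
python3 -c "
from h import *
a=eyes.read_camera('scene')['img'][60:260,140:340];b=eyes.read_camera('top')['img'][100:300,220:420]
cv2.imwrite('pics/s5.png',cv2.resize(np.hstack([a,b])[:,:,::-1],None,fx=2,fy=2,interpolation=2))"
```

```text
(no output)
```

View pics/s5.png

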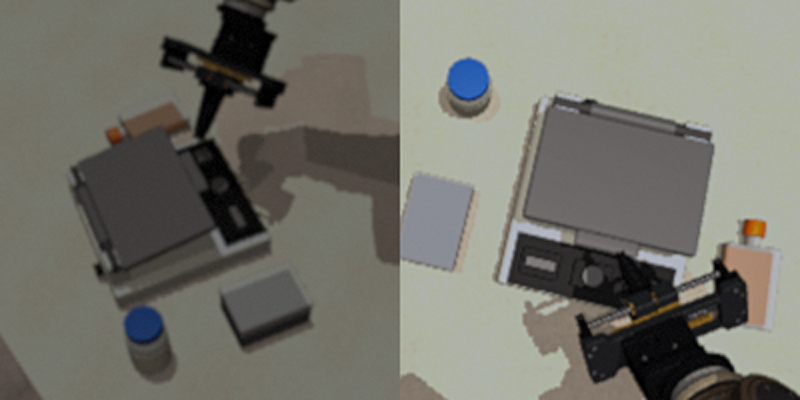

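```bash
python3 -c "
from h import *
p=eyes.read_camera('top');s=readout.state();print(s['eef_pos'],proj(p,s['eef_pos']),((proj(p,s['eef_pos'])-[220,100])*2+[400,0]))
for a in (0,.1,.15,.2,.25):
    for r,h in((176,4),(158,7)):
        X=cw(115-r*np.cos(a)+h*np.sin(a),0,85+r*np.sin(a)+h*np.cos(a));print(a,r,((proj(p,X)-[220,100])*2+[400,0]).round(1),X.round())
im=p['img'][200:245,300:350];cv2.imwrite('pics/t6.png',cv2.resize(im[:,:,::-1],None,fx=12,fy=12,interpolation=2))
"
```

```text
[ 562.74624257 -117.36841973  140.60183942] [323.81237113 218.14356798] [607.62474226 236.28713595]
0 176 [602.9 252. ] [ 544. -120.   89.]
0 158 [606.4 238.1] [ 562. -124.   92.]
0.1 176 [605.4 250.9] [ 545. -120.  107.]
0.1 158 [608.8 236.6] [ 563. -124.  108.]
0.15 176 [606.8 249.8] [ 547. -121.  115.]
0.15 158 [610.1 235.4] [ 564. -125.  116.]
0.2 176 [608.3 248.4] [ 548. -121.  124.]
0.2 158 [611.5 233.9] [ 566. -125.  123.]
0.25 176 [609.9 246.6] [ 551. -121.  132.]
0.25 158 [613. 232.] [ 568. -126.  131.]
```

View pics/t6.png

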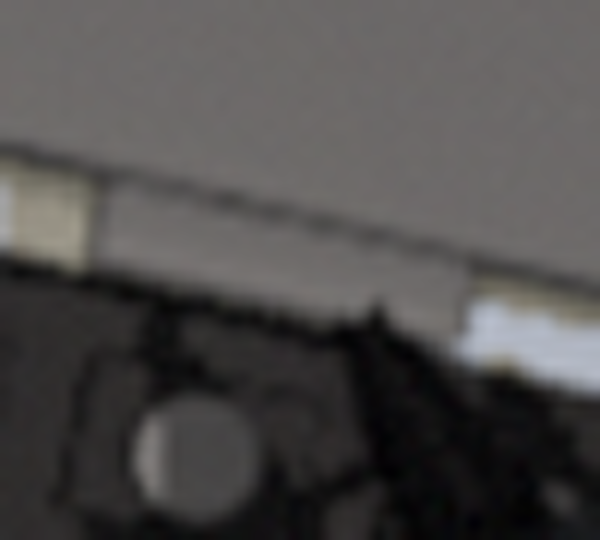

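```bash
cat > ang.py <<'E'
from h import *
from scipy.optimize import minimize_scalar
def hull(p,th):
    X=[(r,y,h) for r in(8,158) for y in(-110,110) for h in(-7,7)]+[(176,y,h) for y in(-40,40) for h in(-4,4)]
    q=np.array([proj(p,cw(115-r*np.cos(th)+h*np.sin(th),y,85+r*np.sin(th)+h*np.cos(th))) for r,y,h in X])
    m=np.zeros((384,512),np.uint8)
    for k in(range(8),list(range(8,12))+[4,5,6,7]):
        k=[i for i in k if i<8 or True]
        pts=q[k] if len(k)==8 and k[0]==0 else np.array([proj(p,cw(115-r*np.cos(th)+h*np.sin(th),y,85+r*np.sin(th)+h*np.cos(th))) for r in(158,176) for y in(-40,40) for h in(-4,4)])
        cv2.fillConvexPoly(m,cv2.convexHull(np.round(pts*16).astype(np.int32)),1,shift=4)
    return m>0
def angle():
    for c in("scene","top"):
        p=eyes.read_camera(c);r=eyes.cut_out(p,"display_lip")
        if not r: print(c,"none");continue
        M=r[0]["mask"]; v=[(((M&hull(p,t)).sum()/(M|hull(p,t)).sum()).round(3),round(t,2)) for t in np.arange(0,1.6,.05)]
        print(c,round(r[0]["score"],2),M.sum(),sorted(v)[-4:],"TCP px",proj(p,readout.state()["eef_pos"]).round(),r[0]["uv"])
if __name__=="__main__": angle()
E
python3 ang.py
```

```text
scene 0.83 3306 [(np.float64(0.878), np.float64(0.2)), (np.float64(0.895), np.float64(0.05)), (np.float64(0.899), np.float64(0.15)), (np.float64(0.909), np.float64(0.1))] TCP px [235. 141.] [212.4, 159.4]
top none
```

The display is still at about 0.1 rad, and the finger isn't where I expected. I'll overlay the model on fresh images to see why.

```bash
python3 - <<'E'
from ang import *
s=readout.state();Rt=R.from_euler('xyz',s["tcp_rot"]);out=[]
for c,(r0,c0) in(("scene",(70,180)),("top",(180,290))):
    p=eyes.read_camera(c);k=6
    im=cv2.resize(p["img"][r0:r0+96,c0:c0+66][:,:,::-1],None,fx=k,fy=k,interpolation=2).copy()
    im=np.clip(im.astype(float)*1.7,0,255).astype(np.uint8)
    P=lambda X:tuple(int(v) for v in ((proj(p,X)-[c0,r0])*k+k/2))
    for z in(0,-20,-40,-60,-78): cv2.circle(im,P(s["eef_pos"]+Rt.apply([0,0,z])),3,(0,0,255),-1)
    for y in(-40,40):
        a=.1; cv2.circle(im,P(cw(115-176*np.cos(a),y,85+176*np.sin(a))),3,(0,255,0),-1)
    out.append(im)
cv2.imwrite("pics/o7.png",np.hstack(out)); print(s["opening"])
E
```

```text
0.001551295655051505
```

View pics/o7.png

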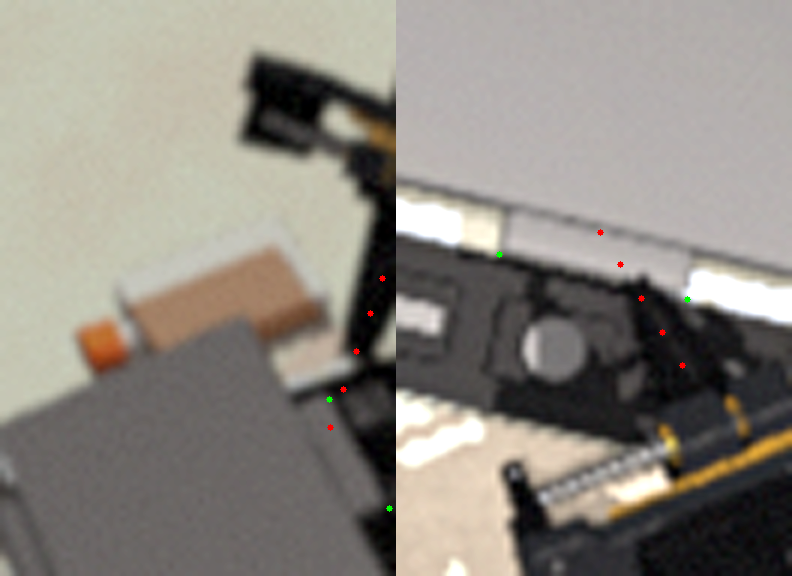

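```bash
python3 - <<'E'
from h import *
s=readout.state();Rt=R.from_euler('xyz',s["tcp_rot"])
p=eyes.read_camera("wrist")
for z in(20,0,-20,-40,-78): print(z,proj(p,s["eef_pos"]+Rt.apply([0,0,z])).round())
E=np.array(p["extrinsics"]);print("cam in tool",Rt.inv().apply(E[:3,3]-s["eef_pos"]).round(),"axes",(Rt.inv().as_matrix()@E[:3,:3]).round(2).tolist())
w=cv2.imread("pics/w1.png");im=p["img"][:,:,::-1]
cv2.imwrite("pics/w8.png",np.hstack([cv2.resize(w[190:330,190:320],None,fx=3,fy=3,interpolation=2),cv2.resize(im[190:330,190:320],None,fx=3,fy=3,interpolation=2)]))
E
```

```text
20 [254. 212.]
0 [254. 221.]
-20 [254. 231.]
-40 [254. 243.]
-78 [255. 274.]
cam in tool [  74.   -0. -207.] axes [[-0.0, 0.97, 0.26], [1.0, 0.0, 0.0], [0.0, 0.26, -0.97]]
```

View pics/w8.png

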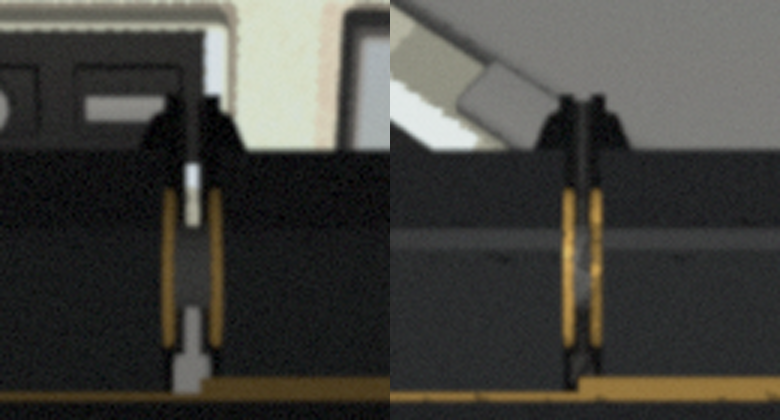

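```bash
python3 - <<'E'
from h import *
p=eyes.read_camera("wrist")
print("observed lip end: (213,223),(226,210)")
for a in(0,.1,.2,.3,.4,.5,.6):
    print(a,[proj(p,cw(115-r*np.cos(a)+4*np.sin(a),y,85+r*np.sin(a)+4*np.cos(a))).round() for y in(40,-40) for r in(158,176)])
for n in("round_key_top","bar_key_top","display_lip"):
    for r in eyes.cut_out(p,n)[:1]: print(n,r["score"],r["uv"])
print(proj(p,RK),proj(p,cw(-92,70,57)))
E
python3 ang.py
```

```text
observed lip end: (213,223),(226,210)
0 [array([226., 225.]), array([213., 240.]), array([300., 274.]), array([289., 292.])]
0.1 [array([225., 216.]), array([212., 231.]), array([303., 268.]), array([292., 286.])]
0.2 [array([225., 206.]), array([211., 220.]), array([308., 259.]), array([297., 277.])]
0.3 [array([227., 193.]), array([212., 205.]), array([315., 248.]), array([303., 265.])]
0.4 [array([230., 178.]), array([215., 188.]), array([322., 234.]), array([312., 249.])]
0.5 [array([234., 160.]), array([220., 168.]), array([332., 217.]), array([323., 230.])]
0.6 [array([241., 141.]), array([226., 145.]), array([343., 198.]), array([336., 207.])]
bar_key_top 0.73 [163.6, 248.7]
display_lip 0.72 [308.4, 184.9]
[230.21617664 302.56904069] [173.64165242 259.65755193]
scene 0.7 3307 [(np.float64(0.87), np.float64(0.2)), (np.float64(0.885), np.float64(0.05)), (np.float64(0.894), np.float64(0.15)), (np.float64(0.898), np.float64(0.1))] TCP px [234. 141.] [213.1, 156.9]
top 0.65 5599 [(np.float64(0.902), np.float64(0.05)), (np.float64(0.902), np.float64(0.2)), (np.float64(0.903), np.float64(0.15)), (np.float64(0.906), np.float64(0.0))] TCP px [324. 218.] [327.8, 189.9]
```

```bash
python3 - <<'E'
from h import *
p=eyes.read_camera("top");q=eyes.read_camera("scene");s=readout.state()
o1,d1=ray(p,(330.3,226.2));o2,d2=ray(q,(238.,131.))
A=np.stack([d1,-d2],1);t=np.linalg.lstsq(A,o2-o1,rcond=None)[0]
print((o1+d1*t[0]).round(),(o2+d2*t[1]).round(),s["eef_pos"].round(),s["joints"].round(3))
# dark profile along the tool axis, scene & top
Rt=R.from_euler('xyz',s["tcp_rot"])
for im in(q,p):
    print([int(im["img"][tuple(np.round(proj(im,s["eef_pos"]+Rt.apply([0,0,z]))[::-1]).astype(int))].mean()) for z in range(-78,12,6)])
E
```

```text
[ 544. -129.  159.] [ 541. -127.  158.] [ 563. -117.  139.] [-0.666  0.413  2.194  1.468  0.665 -0.763]
[5, 4, 0, 1, 8, 2, 2, 55, 61, 20, 10, 23, 55, 61, 60]
[13, 15, 14, 15, 19, 15, 15, 17, 63, 103, 111, 107, 104, 90, 100]
```

The views disagree: the hand appears about 30 mm further back along the tool axis than reported. I'll back out, re-insert deeper (safe either way) and use the force reading to tell.

```bash
python3 - <<'E'
from h import *
for P in((-100,-24,160),(-100,-24,125),(-54,8,68),(-32,22,53)): to2(P,35,45,1)
E
```

```text
[-0.2  0.2  0. ] [-0.0311 -0.0076 -0.0598] t 9.1 [-0.67  0.41  2.19  1.47  0.67 -0.76] [ 563. -117.  139.]
[-0.2  0.2  0. ] [-0.0557 -0.0075 -0.035 ] t 9.1 [-0.67  0.41  2.19  1.47  0.67 -0.76] [ 563. -117.  139.]
[-0.2  0.2  0. ] [-0.0562 -0.007   0.0449] t 9.1 [-0.67  0.41  2.19  1.47  0.67 -0.76] [ 563. -117.  139.]
[-0.2  0.2  0. ] [-0.0483 -0.0057  0.0739] t 9.1 [-0.67  0.41  2.19  1.47  0.67 -0.76] [ 563. -117.  139.]
```

Call:
move_arm(plan=[[[0,0,0],[-0.031,-0.007,-0.06],-1],[[0,0,0],[-0.056,-0.007,-0.035],-1],[[0,0,0],[-0.056,-0.007,0.01],-1],[[0,0,0],[-0.056,-0.007,0.045],-1],[[0,0,0],[-0.056,-0.007,0.045],-1]])

```text
t: 9.72
eef_pos: [553.2, -112.6, 66.6]
tcp_rot: [-3.134, -0.781, 0.384]
ft_force: [-0.2, -0.3, 0.7]
opening: 0.004
grip_force: 0.0
```

Call:
move_arm(plan=[[[0,0,0],[0.004,0,0.012],-1],[[0,0,0],[0.008,0.001,0.029],-1],[[0,0,0],[0.008,0.001,0.029],-1]])

```text
t: 10.1
eef_pos: [577.3, -104.3, 53.0]
tcp_rot: [-3.137, -0.781, 0.385]
ft_force: [-1.8, 0.9, -4.0]
opening: 0.003
grip_force: 2.0
```

```bash
python3 ang.py; python3 - <<'E'
from h import *
p=eyes.read_camera("wrist");s=readout.state();print(s["ft_force"].round(1),s["eef_pos"].round(),s["joints"].round(2))
a=p["img"][150:340,150:400]; q=eyes.read_camera("scene")["img"][70:260,170:320]
cv2.imwrite("pics/v10.png",np.clip(cv2.resize(np.hstack([a,q])[:,:,::-1],None,fx=2,fy=2,interpolation=2)*1.5,0,255).astype(np.uint8))
E
```

```text
scene 0.94 3249 [(np.float64(0.878), np.float64(0.0)), (np.float64(0.889), np.float64(0.15)), (np.float64(0.894), np.float64(0.05)), (np.float64(0.897), np.float64(0.1))] TCP px [235. 163.] [213.0, 160.9]
top 0.88 5649 [(np.float64(0.9), np.float64(0.1)), (np.float64(0.901), np.float64(0.05)), (np.float64(0.901), np.float64(0.15)), (np.float64(0.903), np.float64(0.0))] TCP px [313. 213.] [329.3, 188.6]
[-1.6  3.1 -4.8] [ 577. -105.   53.] [-0.62  0.61  2.24  1.82  0.66 -1.15]
```

```bash
python3 - <<'E'
from traj import *
tz=np.array([np.cos(np.radians(35))*.707,np.sin(np.radians(35))*.707,-.707])
s=readout.state();P=R.from_euler('z',-YAW,degrees=True).apply(s["eef_pos"]-O);print(P.round(1))
for k in(0,10,20,31): print(k,[np.round(v,2) for v in forced(P-k*tz,35,45)])
# raise: rotate P about hinge by dth (keeps contact)
c=P
for d in(.1,.2,.3,.4,.5,.6,.7,.8,.9):
    v=c-[115,0,85];C_,S_=np.cos(d),np.sin(d); Q=np.array([115+v[0]*C_+v[2]*S_,c[1],85-v[0]*S_+v[2]*C_])
    print(d,Q.round(),*rel(cw(*Q),toolr(35,45,1),s["eef_pos"],R.from_euler('xyz',s["tcp_rot"])))
E
```

```text
[-32.3  22.3  53.4]
0 [np.float64(0.15), np.float64(136.87)]
10 [np.float64(0.16), np.float64(141.53)]
20 [np.float64(0.16), np.float64(146.61)]
31 [np.float64(0.16), np.float64(152.63)]
0.1 [-35.  22.  68.] [-0.3  0.2  0. ] [ 0.0091 -0.0014 -0.0119]
0.2 [-36.  22.  83.] [-0.3  0.2  0. ] [ 0.0191 -0.002  -0.0231]
0.3 [-35.  22.  98.] [-0.3  0.2  0. ] [ 0.0301 -0.0017 -0.0335]
0.4 [-33.  22. 113.] [-0.3  0.2  0. ] [ 0.0418 -0.0006 -0.0429]
0.5 [-29.  22. 128.] [-0.3  0.2  0. ] [ 0.0542  0.0014 -0.0512]
0.6 [-24.  22. 142.] [-0.3  0.2  0. ] [ 0.0671  0.0043 -0.0584]
0.7 [-18.  22. 156.] [-0.3  0.2  0. ] [ 0.0804  0.0079 -0.0644]
0.8 [-10.  22. 169.] [-0.3  0.2  0. ] [ 0.094   0.0124 -0.0691]
0.9 [ -1.  22. 181.] [-0.3  0.2  0. ] [ 0.1078  0.0175 -0.0725]
```

Call:
move_arm(plan=[[[0,0,0],[0.009,-0.001,-0.012],-1],[[0,0,0],[0.019,-0.002,-0.023],-1],[[0,0,0],[0.03,-0.002,-0.034],-1],[[0,0,0],[0.03,-0.002,-0.034],-1]])

```text
t: 10.9
eef_pos: [574.6, -104.3, 99.7]
tcp_rot: [-3.14, -0.784, 0.386]
ft_force: [-2.6, 0.8, -0.5]
opening: 0.001
grip_force: 0.8
```

```bash
python3 ang.py; python3 - <<'E'
from traj import *
tz=np.array([np.cos(np.radians(35))*.707,np.sin(np.radians(35))*.707,-.707])
s=readout.state();P=R.from_euler('z',-YAW,degrees=True).apply(s["eef_pos"]-O);print(P.round(1),s["ft_force"].round(1))
for k in(0,15,31): print(k,[np.round(v,2) for v in forced(P-k*tz,35,45)])
E
```

```text
scene 0.77 3152 [(np.float64(0.864), np.float64(0.2)), (np.float64(0.873), np.float64(0.35)), (np.float64(0.874), np.float64(0.25)), (np.float64(0.876), np.float64(0.3))] TCP px [235. 154.] [213.2, 157.3]
top 0.87 5238 [(np.float64(0.883), np.float64(0.3)), (np.float64(0.884), np.float64(0.45)), (np.float64(0.894), np.float64(0.35)), (np.float64(0.904), np.float64(0.4))] TCP px [316. 214.] [330.8, 189.5]
[-34.9  22.2  98.5] [ 0.6 -0.6  0.9]
0 [np.float64(0.35), np.float64(138.71)]
15 [np.float64(0.35), np.float64(149.15)]
31 [np.float64(0.35), np.float64(160.84)]
```

View pics/v10.png

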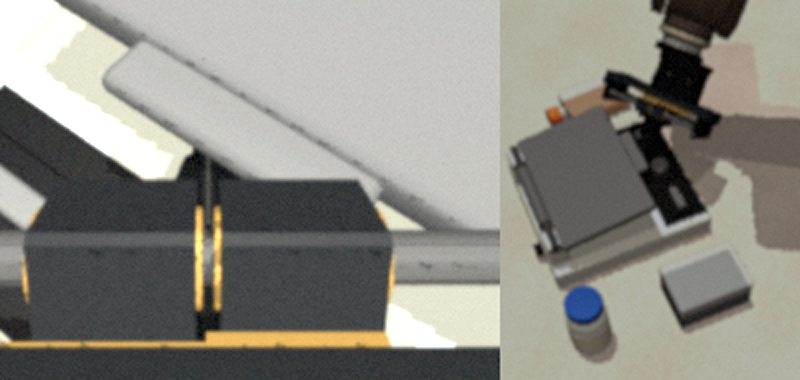

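```bash
sed -i 's/tcp(th,35,45,8)/tcp(th,35,45,22,138)/' nxt.py; python3 nxt.py .35 .45 .55 .65 .75 .85 .95 1.05 1.1
```

```text
0.35 [-0.2  0.1  0. ] [0.0004 0.0006 0.0003]
0.45 [-0.2  0.1  0. ] [ 0.0159  0.0029 -0.0105]
0.55 [-0.2  0.1  0. ] [ 0.0321  0.0066 -0.0192]
0.65 [-0.2  0.1  0. ] [ 0.0483  0.0115 -0.0256]
0.75 [-0.2  0.1  0. ] [ 0.064   0.0172 -0.0298]
0.85 [-0.2  0.1  0. ] [ 0.0786  0.023  -0.0327]
0.95 [-0.2  0.1  0. ] [ 0.0921  0.0285 -0.035 ]
1.05 [-0.2  0.1  0. ] [ 0.1051  0.0346 -0.0359]
1.1 [-0.2  0.1  0. ] [ 0.1115  0.0378 -0.0358]
[-0.62  0.5   2.22  1.66  0.64 -0.95] [ 0.6 -0.6  0.9]
```

Call:
move_arm(plan=[[[0,0,0],[0.016,0.003,-0.01],-1],[[0,0,0],[0.032,0.007,-0.019],-1],[[0,0,0],[0.048,0.012,-0.026],-1],[[0,0,0],[0.064,0.017,-0.03],-1],[[0,0,0],[0.072,0.02,-0.031],-1]])

```text
t: 11.72
eef_pos: [609.5, -111.7, 171.5]
tcp_rot: [-3.138, -0.783, 0.385]
ft_force: [-2.1, 0.4, -1.2]
opening: 0.002
grip_force: 0.5
```

```bash
python3 ang.py; python3 nxt.py .8 .85 .9 .95 1.0 1.05 1.1
```

```text
scene 0.65 3089 [(np.float64(0.87), np.float64(0.7)), (np.float64(0.871), np.float64(0.55)), (np.float64(0.887), np.float64(0.6)), (np.float64(0.898), np.float64(0.65))] TCP px [222. 142.] [208.0, 152.7]
top none
0.8 [-0.3  0.1  0. ] [-0.0004  0.0005 -0.0004]
0.85 [-0.3  0.1  0. ] [ 0.0069  0.0034 -0.0019]
0.9 [-0.3  0.1  0. ] [ 0.0139  0.0062 -0.0033]
0.95 [-0.3  0.1  0. ] [ 0.0204  0.009  -0.0042]
1.0 [-0.3  0.1  0. ] [ 0.0269  0.0119 -0.0048]
1.05 [-0.3  0.1  0. ] [ 0.0334  0.015  -0.0051]
1.1 [-0.3  0.1  0. ] [ 0.0399  0.0183 -0.005 ]
[-0.59  0.39  2.08  1.35  0.65 -0.53] [-0.2  0.1  1.5]
```

Call:
move_arm(plan=[[[0,0,0],[0.01,0.005,-0.003],-1],[[0,0,0],[0.02,0.009,-0.004],-1],[[0,0,0],[0.033,0.015,-0.005],-1],[[0,0,0],[0.033,0.015,-0.005],-1]])

```text
t: 12.42
eef_pos: [633.3, -118.2, 197.8]
tcp_rot: [-3.138, -0.783, 0.385]
ft_force: [-0.1, 0.3, 0.4]
opening: 0.001
grip_force: 0.0
```

```bash
python3 ang.py; python3 nxt.py 1.05 1.1 1.15 1.2 1.25
```

```text
scene 0.8 3140 [(np.float64(0.86), np.float64(0.7)), (np.float64(0.888), np.float64(0.55)), (np.float64(0.9), np.float64(0.65)), (np.float64(0.906), np.float64(0.6))] TCP px [213. 139.] [206.8, 155.2]
top 0.7 4233 [(np.float64(0.779), np.float64(0.75)), (np.float64(0.801), np.float64(0.6)), (np.float64(0.804), np.float64(0.7)), (np.float64(0.823), np.float64(0.65))] TCP px [328. 187.] [328.8, 182.8]
1.05 [-0.3  0.2 -0. ] [ 0.001   0.0003 -0.0001]
1.1 [-0.3  0.2 -0. ] [ 0.0075  0.0036 -0.    ]
1.15 [-0.3  0.2 -0. ] [0.014  0.007  0.0004]
1.2 [-0.3  0.2 -0. ] [0.0203 0.0106 0.0012]
1.25 [-0.3  0.2 -0. ] [0.0266 0.0143 0.0023]
[-0.58  0.38  2.    1.23  0.66 -0.37] [-0.2  0.5  0. ]
```

The display stopped at 0.65 rad with no contact force. This confirms the real fingertip is about 31 mm behind the reported TCP along the tool axis. I'll back out and re-insert with that offset included.

```bash
cat > n2.py <<'E'
from traj import *
import sys
K=31
tz=np.array([np.cos(np.radians(35))*.707,np.sin(np.radians(35))*.707,-.707])
s=readout.state();R0=R.from_euler('xyz',s["tcp_rot"])
P=R.from_euler('z',-YAW,degrees=True).apply(s["eef_pos"]-O);print("real",(P-K*tz).round(),[np.round(v,2) for v in forced(P-K*tz,35,45)],s["ft_force"].round(1),s["joints"].round(2))
for a in sys.argv[1:]:
    th,b=map(float,a.split(","))
    Q=tcp(th,35,45,12,136)-b*tz
    print(th,b,Q.round(),*rel(cw(*(Q+K*tz)),toolr(35,45,1),s["eef_pos"],R0),"body",[np.round(v) for v in bodyclear(Q,th,35,45)])
E
python3 n2.py .5,80 .5,40 .5,0 .6,0 .7,0 .8,0 .9,0 1.0,0 1.05,0
```

```text
real [  7.   9. 219.] [np.float64(1.0), np.float64(166.22)] [-0.2  0.5  0. ] [-0.58  0.38  2.    1.23  0.66 -0.37]
0.5 80.0 [-72. -20. 181.] [-0.3  0.2 -0. ] [-0.0844 -0.0207 -0.0303] body [np.int64(999), np.float64(210.0)]
0.5 40.0 [-49.  -4. 153.] [-0.3  0.2 -0. ] [-0.0843 -0.0205  0.0097] body [np.int64(999), np.float64(182.0)]
0.5 0.0 [-25.  12. 125.] [-0.3  0.2 -0. ] [-0.0842 -0.0203  0.0497] body [np.float64(-15.0), np.float64(153.0)]
0.6 0.0 [-18.  12. 141.] [-0.3  0.2 -0. ] [-0.0682 -0.0162  0.0422] body [np.float64(-14.0), np.float64(170.0)]
0.7 0.0 [ -9.  12. 156.] [-0.3  0.2 -0. ] [-0.052  -0.0108  0.0367] body [np.float64(-13.0), np.float64(185.0)]
0.8 0.0 [  1.  12. 169.] [-0.3  0.2 -0. ] [-0.0371 -0.0051  0.0334] body [np.float64(-14.0), np.float64(198.0)]
0.9 0.0 [ 11.  12. 181.] [-0.3  0.2 -0. ] [-0.0228  0.0006  0.0305] body [np.float64(-16.0), np.float64(210.0)]
1.0 0.0 [ 21.  12. 191.] [-0.3  0.2 -0. ] [-0.01    0.0062  0.029 ] body [np.float64(-19.0), np.float64(220.0)]
1.05 0.0 [ 26.  12. 196.] [-0.3  0.2 -0. ] [-0.0036  0.0093  0.0287] body [np.float64(-21.0), np.float64(225.0)]
```

Call:
move_arm(plan=[[[0,0,0],[0,0,-0.05],-1],[[0,0,0],[-0.04,-0.01,-0.07],-1],[[0,0,0],[-0.084,-0.02,-0.05],-1],[[0,0,0],[-0.084,-0.02,-0.005],-1],[[0,0,0],[-0.084,-0.02,0.042],-1]])

```text
t: 13.25
eef_pos: [597.9, -111.1, 107.8]
tcp_rot: [-3.138, -0.782, 0.382]
ft_force: [0.1, -0.1, 1.3]
opening: 0.003
grip_force: 0.0
```

```bash
python3 n2.py .5,8 .6,8 .7,8 .8,8 .9,8 1.0,8 1.05,8; python3 ang.py
```

```text
real [-29.   8. 130.] [np.float64(0.5), np.float64(140.8)] [ 0.1 -0.1  1.3] [-0.6   0.5   2.15  1.59  0.63 -0.84]
0.5 8.0 [-30.   9. 130.] [-0.2  0.2 -0.1] [-0.0002 -0.0013 -0.001 ] body [np.float64(-6.0), np.float64(159.0)]
0.6 8.0 [-23.   9. 147.] [-0.2  0.2 -0.1] [ 0.0157  0.0028 -0.0085] body [np.float64(5.0), np.float64(175.0)]
0.7 8.0 [-13.   9. 162.] [-0.2  0.2 -0.1] [ 0.032   0.0082 -0.014 ] body [np.int64(999), np.float64(191.0)]
0.8 8.0 [ -3.   9. 175.] [-0.2  0.2 -0.1] [ 0.0469  0.0139 -0.0173] body [np.int64(999), np.float64(204.0)]
0.9 8.0 [  7.   9. 187.] [-0.2  0.2 -0.1] [ 0.0612  0.0196 -0.0201] body [np.int64(999), np.float64(216.0)]
1.0 8.0 [ 16.   9. 197.] [-0.2  0.2 -0.1] [ 0.074   0.0252 -0.0216] body [np.int64(999), np.float64(226.0)]
1.05 8.0 [ 22.   9. 202.] [-0.2  0.2 -0.1] [ 0.0804  0.0282 -0.0219] body [np.int64(999), np.float64(230.0)]
scene 0.58 3059 [(np.float64(0.862), np.float64(0.55)), (np.float64(0.872), np.float64(0.7)), (np.float64(0.878), np.float64(0.6)), (np.float64(0.895), np.float64(0.65))] TCP px [227. 155.] [207.2, 154.1]
top none
```

Call:
move_arm(plan=[[[0,0,0],[0.016,0.003,-0.008],-1],[[0,0,0],[0.032,0.008,-0.014],-1],[[0,0,0],[0.047,0.014,-0.017],-1],[[0,0,0],[0.054,0.017,-0.018],-1],[[0,0,0],[0.054,0.017,-0.018],-1]])

```text
t: 14.08
eef_pos: [627.6, -117.1, 160.5]
tcp_rot: [-3.139, -0.783, 0.385]
ft_force: [-1.3, 0.3, -0.6]
opening: 0.007
grip_force: 0.5
```

```bash
python3 n2.py .85,8 .9,8 .95,8 1.0,8 1.05,8 1.1,8; python3 ang.py
```

```text
real [  2.   9. 182.] [np.float64(0.86), np.float64(144.08)] [-1.3  0.3 -0.6] [-0.58  0.43  2.04  1.36  0.64 -0.54]
0.85 8.0 [  2.   9. 181.] [-0.2  0.1  0. ] [-0.001   0.0002  0.0009] body [np.int64(999), np.float64(210.0)]
0.9 8.0 [  7.   9. 187.] [-0.2  0.1  0. ] [ 0.006   0.003  -0.0004] body [np.int64(999), np.float64(216.0)]
0.95 8.0 [ 11.   9. 192.] [-0.2  0.1  0. ] [ 0.0125  0.0058 -0.0014] body [np.int64(999), np.float64(221.0)]
1.0 8.0 [ 16.   9. 197.] [-0.2  0.1  0. ] [ 0.0189  0.0086 -0.002 ] body [np.int64(999), np.float64(226.0)]
1.05 8.0 [ 22.   9. 202.] [-0.2  0.1  0. ] [ 0.0253  0.0117 -0.0023] body [np.int64(999), np.float64(230.0)]
1.1 8.0 [ 27.   9. 206.] [-0.2  0.1  0. ] [ 0.0316  0.0149 -0.0022] body [np.int64(999), np.float64(235.0)]
scene 0.55 2809 [(np.float64(0.838), np.float64(0.75)), (np.float64(0.871), np.float64(0.8)), (np.float64(0.877), np.float64(0.9)), (np.float64(0.897), np.float64(0.85))] TCP px [216. 147.] [204.1, 151.3]
top 0.95 3605 [(np.float64(0.786), np.float64(0.75)), (np.float64(0.831), np.float64(0.8)), (np.float64(0.854), np.float64(0.9)), (np.float64(0.881), np.float64(0.85))] TCP px [325. 190.] [333.4, 178.3]
```

Call:
move_arm(plan=[[[0,0,0],[0.009,0.004,-0.001],-1],[[0,0,0],[0.018,0.008,-0.002],-1],[[0,0,0],[0.0265,0.012,-0.002],-1],[[0,0,0],[0.0265,0.012,-0.002],-1]])

```text
t: 14.78
eef_pos: [648.4, -121.3, 179.3]
tcp_rot: [-3.137, -0.782, 0.384]
ft_force: [-1.2, 0.1, -2.9]
opening: 0.006
grip_force: 1.0
```

```bash
python3 n2.py 1.05,8; sed -i 's/1.6,.05/1.6,.025/' ang.py; python3 ang.py
```

```text
real [ 23.  10. 201.] [np.float64(1.05), np.float64(142.1)] [-1.2  0.1 -2.9] [-0.56  0.42  1.98  1.27  0.65 -0.41]
1.05 8.0 [ 22.   9. 202.] [-0.3  0.2  0. ] [-0.0005  0.     -0.0014] body [np.int64(999), np.float64(230.0)]
scene 0.65 34 [(np.float64(0.0), np.float64(1.5)), (np.float64(0.0), np.float64(1.52)), (np.float64(0.0), np.float64(1.55)), (np.float64(0.0), np.float64(1.58))] TCP px [208. 145.] [257.3, 171.5]
top 0.83 2608 [(np.float64(0.812), np.float64(1.0)), (np.float64(0.824), np.float64(1.08)), (np.float64(0.854), np.float64(1.03)), (np.float64(0.875), np.float64(1.05))] TCP px [328. 181.] [336.1, 171.2]
```

Display is at about 1.05 rad. Now I'll retreat.

Call:
move_arm(plan=[[[0,0,0],[-0.02,0,0],-1],[[0,0,0],[-0.035,0,-0.02],-1],[[0,0,0],[-0.035,0,-0.07],-1],[[0,0,0],[-0.035,0,-0.12],-1],[[0,0,0],[-0.035,0,-0.14],-1]])

```text
t: 15.6
eef_pos: [533.5, -169.3, 256.8]
tcp_rot: [3.141, -0.784, 0.386]
ft_force: [0.7, 0.1, 0.1]
opening: 0.003
grip_force: 0.0
```

```bash
python3 ang.py; python3 -c "
from h import *
to2((-92,0,160),35,90,1)"
```

```text
scene 0.7 2426 [(np.float64(0.864), np.float64(1.08)), (np.float64(0.878), np.float64(1.0)), (np.float64(0.896), np.float64(1.05)), (np.float64(0.898), np.float64(1.03))] TCP px [229.  98.] [198.2, 152.1]
top 0.85 2737 [(np.float64(0.814), np.float64(1.08)), (np.float64(0.847), np.float64(1.0)), (np.float64(0.875), np.float64(1.05)), (np.float64(0.888), np.float64(1.03))] TCP px [358. 231.] [337.8, 172.3]
[ -0.2 -44.9   0.1] [-0.0654 -0.0589  0.0684] t 15.8 [-0.81  0.21  2.05  1.05  0.86 -0.34] [ 535. -168.  255.]
```

Call:
move_arm(plan=[[[0,-9,0],[-0.01,-0.015,0],-1],[[0,-18,0],[-0.025,-0.03,0.01],-1],[[0,-27,0],[-0.04,-0.045,0.03],-1],[[0,-36,0],[-0.055,-0.055,0.05],-1],[[0,-45,0],[-0.065,-0.059,0.068],-1]])

```text
t: 16.42
eef_pos: [513.9, -111.3, 159.1]
tcp_rot: [-3.139, 0.008, 0.389]
ft_force: [0.0, 0.2, 0.1]
opening: 0.005
grip_force: 0.0
```

```bash
python3 - <<'E'
from h import *
to2((-92,0,110),35,90,1)
s=readout.state();print(s["tcp_rot"])
p=eyes.read_camera('wrist')
for n in ('round_key_top','square_key_top','bar_key_top'):
    for r in eyes.cut_out(p,n)[:1]: print(n,round(r['score'],2),np.round(r['uv']),np.round(atz(p,r['uv'],57)),r['mask'].sum(), "pred",proj(p,cw(-92,{'r':0,'s':-70,'b':70}[n[0]],57)).round())
# dark profile along tool axis in the other cameras
Rt=R.from_euler('xyz',s["tcp_rot"])
for c in("scene","top"):
    im=eyes.read_camera(c);print([int(im["img"][tuple(np.round(proj(im,s["eef_pos"]+Rt.apply([0,0,z]))[::-1]).astype(int))].mean()) for z in range(-78,24,6)])
E
```

```text
[-0.2  0.5  0.3] [-0.0002  0.0017  0.0491] t 16.43 [-0.34  0.38  1.82 -0.    0.96  0.85] [ 514. -111.  159.]
[-3.13880996  0.00804203  0.38909008]
round_key_top 0.78 [251. 186.] [ 514. -107.   57.] 500 pred [256. 189.]
square_key_top 0.8 [306. 218.] [ 503. -177.   57.] 482 pred [307. 224.]
bar_key_top 0.71 [201. 146.] [534. -43.  57.] 533 pred [202. 151.]
[8, 2, 0, 2, 3, 1, 0, 26, 56, 85, 111, 109, 102, 91, 98, 86, 45]
[59, 59, 60, 61, 61, 60, 60, 51, 51, 30, 30, 30, 17, 17, 25, 25, 36]
```

Call:
move_arm(plan=[[[0,0,0],[0,0,0.05],-1],[[0,0,0],[0,0,0.09],-1],[[0,0,0],[0,0,0.1],-1],[[0,0,0],[0,0,0.108],-1],[[0,0,0],[0,0,0.108],-1]])

```text
t: 17.35
eef_pos: [513.5, -112.9, 53.3]
tcp_rot: [-3.14, 0.002, 0.387]
ft_force: [0.8, -0.3, 0.5]
opening: 0.004
grip_force: 0.0
```

Call:
move_arm(plan=[[[0,0,0],[0,0,0.008],-1],[[0,0,0],[0,0,0.014],-1],[[0,0,0],[0,0,0.014],-1]])

```text
t: 17.73
eef_pos: [512.9, -112.4, 38.2]
tcp_rot: [-3.138, 0.003, 0.387]
ft_force: [0.7, 0.8, 0.2]
opening: 0.005
grip_force: 0.0
```

No contact at a reported 38 mm, so the tip offset is real. Contact should come at about 26 mm. I'll press in small steps.

Call:
move_arm(plan=[[[0,0,0],[0,0,0.008],-1],[[0,0,0],[0,0,0.012],-1],[[0,0,0],[0,0,0.012],-1]])

```text
t: 18.1
eef_pos: [512.9, -112.5, 26.1]
tcp_rot: [-3.138, 0.003, 0.387]
ft_force: [-0.5, 0.5, -0.7]
opening: 0.004
grip_force: 0.0
```

Call:
move_arm(plan=[[[0,0,0],[0,0,0.002],-1],[[0,0,0],[0,0,0.004],-1],[[0,0,0],[0,0,0.004],-1]])

```text
t: 18.48
eef_pos: [513.0, -112.5, 22.4]
tcp_rot: [-3.139, 0.003, 0.387]
ft_force: [0.3, -1.2, -0.0]
opening: 0.004
grip_force: 0.0
```

Call:
move_arm(plan=[[[0,0,0],[0,0,0.002],-1],[[0,0,0],[0,0,0.004],-1],[[0,0,0],[0,0,0.004],-1]])

```text
t: 18.85
eef_pos: [513.1, -112.6, 18.5]
tcp_rot: [-3.139, 0.003, 0.387]
ft_force: [-0.6, 0.8, 3.2]
opening: 0.007
grip_force: 1.0
```

```bash
python3 - <<'E'
from h import *
s=readout.state();Rt=R.from_euler('xyz',s["tcp_rot"]);print(s["ft_force"].round(1),s["tau"].round(1))
for c in("scene","top"):
    im=eyes.read_camera(c);print(c,[(z,int(im["img"][tuple(np.round(proj(im,s["eef_pos"]+Rt.apply([0,0,z]))[::-1]).astype(int))].mean())) for z in range(-78,10,6)])
    for r in eyes.cut_out(im,"round_key_top")[:1]: print(r["score"],r["uv"],r["mask"].sum(),proj(im,RK))
E
```

```text
[-0.6  0.8  3.2] [ -0.  -54.9 -14.7   0.   -0.1  -0. ]
scene [(-78, 13), (-72, 7), (-66, 3), (-60, 2), (-54, 3), (-48, 5), (-42, 0), (-36, 5), (-30, 2), (-24, 19), (-18, 25), (-12, 20), (-6, 11), (0, 4), (6, 1)]
top [(-78, 48), (-72, 48), (-66, 49), (-60, 49), (-54, 49), (-48, 49), (-42, 49), (-36, 49), (-30, 47), (-24, 47), (-18, 47), (-12, 51), (-6, 51), (0, 51), (6, 48)]
```

Contact at 3.2 N. Continue until it bottoms out.

Call:
move_arm(plan=[[[0,0,0],[0,0,0.002],-1],[[0,0,0],[0,0,0.003],-1],[[0,0,0],[0,0,0.003],-1]])

```text
t: 19.42
eef_pos: [513.1, -112.6, 15.5]
tcp_rot: [-3.139, 0.003, 0.387]
ft_force: [0.6, -0.2, 3.8]
opening: 0.003
grip_force: 1.9
```

Call:
move_arm(plan=[[[0,0,0],[0,0,0.001],-1],[[0,0,0],[0,0,0.002],-1],[[0,0,0],[0,0,0.002],-1]])

```text
t: 19.8
eef_pos: [513.2, -112.6, 13.9]
tcp_rot: [-3.139, 0.002, 0.387]
ft_force: [-1.4, 0.1, 8.7]
opening: 0.002
grip_force: 4.3
```

Call:
move_arm(plan=[[[0,0,0],[0,0,0.001],-1],[[0,0,0],[0,0,0.001],-1]])

```text
t: 20.05
eef_pos: [513.2, -112.6, 13.6]
tcp_rot: [-3.139, 0.002, 0.387]
ft_force: [-3.7, 1.5, 20.4]
opening: 0.005
grip_force: 10.0
```

Call:
move_arm(plan=[[[0,0,0],[0,0,-0.01],-1],[[0,0,0],[0,0,-0.03],-1],[[0,0,0],[0,0,-0.05],-1],[[0,0,0],[0,0,-0.05],-1]])

```text
t: 20.55
eef_pos: [513.6, -112.7, 63.2]
tcp_rot: [-3.14, 0.002, 0.387]
ft_force: [-0.5, -0.5, -1.7]
opening: -0.002
grip_force: 0.0
```

```bash
python3 - <<'E'
from h import *
for y in(-70,): to2((-92,y,55),35,90,1)
p=eyes.read_camera('wrist')
for n in ('round_key_top','square_key_top','bar_key_top'):
    for r in eyes.cut_out(p,n)[:1]: print(n,round(r['score'],2),np.round(r['uv']),np.round(atz(p,r['uv'],57)),r['mask'].sum(), "pred",proj(p,cw(-92,{'r':0,'s':-70,'b':70}[n[0]],57)).round())
E
```

```text
[-0.1  0.1  0.2] [-0.0401  0.0576  0.0082] t 20.55 [-0.34  0.51  1.92  0.    0.72  0.84] [ 514. -113.   63.]
round_key_top 0.65 [250. 209.] [ 519. -107.   57.] 889 pred [255. 217.]
bar_key_top 0.8 [176. 161.] [532. -43.  57.] 1043 pred [177. 165.]
```

Round key bottomed out (20 N, stiff stop) and released. Now the square key.

Call:
move_arm(plan=[[[0,0,0],[-0.02,0.029,0],-1],[[0,0,0],[-0.04,0.0575,0],-1],[[0,0,0],[-0.04,0.0575,0.01],-1],[[0,0,0],[-0.04,0.0575,0.035],-1],[[0,0,0],[-0.04,0.0575,0.04],-1]])

```text
t: 21.38
eef_pos: [496.8, -179.9, 20.6]
tcp_rot: [-3.136, 0.005, 0.388]
ft_force: [0.4, 0.8, -0.4]
opening: 0.006
grip_force: 0.0
```

Call:
move_arm(plan=[[[0,0,0],[0,0,0.004],-1],[[0,0,0],[0,0,0.008],-1],[[0,0,0],[0,0,0.008],-1]])

```text
t: 21.75
eef_pos: [497.8, -180.6, 14.8]
tcp_rot: [-3.139, 0.003, 0.387]
ft_force: [-0.2, 2.7, 4.4]
opening: 0.005
grip_force: 2.1
```

Call:
move_arm(plan=[[[0,0,0],[0,0,0.001],-1],[[0,0,0],[0,0,0.0025],-1],[[0,0,0],[0,0,0.0025],-1]])

```text
t: 22.12
eef_pos: [498.0, -180.8, 13.6]
tcp_rot: [-3.14, 0.002, 0.387]
ft_force: [-5.4, 5.2, 23.1]
opening: 0.006
grip_force: 11.3
```

Bottomed out. Release and retreat upward.

Call:
move_arm(plan=[[[0,0,0],[0,0,-0.01],-1],[[0,0,0],[0,0,-0.04],-1],[[0,0,0],[0,0,-0.09],-1],[[0,0,0],[0,0,-0.13],-1],[[0,0,0],[0,0,-0.13],-1]])

```text
t: 22.75
eef_pos: [499.5, -181.9, 144.8]
tcp_rot: [3.14, -0.001, 0.387]
ft_force: [0.2, -0.6, -1.3]
opening: 0.007
grip_force: 0.0
```

```bash
python3 ang.py; python3 - <<'E'
from h import *
print(readout.state()["ft_force"].round(1))
p=eyes.read_camera("top")
for n,z in(("flask",15),("tipbox",31),("bottle",60)):
    for r in eyes.cut_out(p,n)[:1]: print(n,round(r["score"],2),np.round(r["uv"]),r["mask"].sum())
E
```

```text
scene 0.79 2396 [(np.float64(0.864), np.float64(1.0)), (np.float64(0.875), np.float64(1.08)), (np.float64(0.887), np.float64(1.03)), (np.float64(0.892), np.float64(1.05))] TCP px [239. 118.] [198.5, 151.1]
top 0.87 2798 [(np.float64(0.831), np.float64(1.08)), (np.float64(0.859), np.float64(1.0)), (np.float64(0.893), np.float64(1.05)), (np.float64(0.902), np.float64(1.03))] TCP px [351. 246.] [336.8, 171.1]
[-0.5 -0.1 -0.1]
flask 0.43 [397. 212.] 82
tipbox 0.72 [290. 232.] 77
bottle 0.56 [252. 140.] 550
```

```bash
python3 -c "
from cell import env
print(env.job_done())"
```

```text
the job is handed in; nothing more can be done
None
```

The job is handed in: the display stands at about 60° (measured about 1.04 rad); the round key, then the square key, were each pressed right down and released; the bar key was not pressed, and the arm never went near the flask, tip box or bottle, though the last image only confirmed the bottle and the flask's cap in place.

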